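# Load the two-tier bottle rack beside the microscope

## Task

Load the two-tier bottle rack. Stand the two squat amber jars on the lower tier, each in the round rim that fits it; then lower the upper tier over the four posts, either way round, until it sits level and fully down; then stand the tall bottle and the small vial on the upper tier, each in the rim that fits it. Set each piece down rather than dropping it, tip none of this glass over, and leave all four standing upright and still in the rack.

Things in the scene. Friction and masses are not known exactly. Their poses are not given: they have to be found in the camera images.
- lower_tier: Rack's lower tier, fixed: white plate 196 (along its x) x 116 x 10 mm. Posts at x +-86, y +-46: 16 mm thick up to a flat shoulder at z 82, then a 7 mm pin with tapered tip up to z 98. On the plate stand two grey rims, the 68 mm one on the -x side, the 54 mm one on the +x side. Origin: centre of the plate's underside, z up.
- upper_tier: Rack's upper tier, loose, 0.25 kg, flat on the bench: white plate 196 (along its x) x 116 x 8 mm; 12 mm holes at x +-86, y +-46 pass the pins, then it rests on the shoulders, either way round. Handle over the middle: metal bar 72 mm along y, 10 mm thick in x, z 46 to 58, legs at y +-32. Two grey rims: 46 mm on -x side, 36 mm on +x side. Origin: centre of the plate's underside, z up.
- wide_jar: Widest squat amber glass jar with a black cap of the same width: straight-sided, diameter 56 mm, height 58 mm, loose, about 0.16 kg. Origin: centre of its underside; z up.
- narrow_jar: Narrower squat amber glass jar with a black cap of the same width: straight-sided, diameter 42 mm, height 50 mm, loose, about 0.09 kg. Origin: centre of its underside; z up.
- tall_bottle: Tall amber glass bottle with a narrow neck and small black cap: diameter 34 mm, straight-sided up to 55 mm, total height 82 mm (cap 22 mm wide, 66 to 82 mm), loose, about 0.09 kg. Origin: centre of its underside; z up.
- vial: Small slim amber glass vial with a black cap of the same width: straight-sided, diameter 25 mm, height 56 mm, loose, about 0.035 kg. Origin: centre of its underside; z up.
- rim_68: Place of the wide jar: the larger grey rim on the lower tier, a ring of 68 mm inner and 74 mm outer diameter, 6 mm high, part of the tier. Origin: its centre, on the top face of the lower plate (10 mm above the bench), where the jar's underside rests; axes as the lower tier.
- rim_54: Place of the narrow jar: the smaller grey rim on the lower tier, a ring of 54 mm inner and 60 mm outer diameter, 6 mm high, part of the tier. Origin: its centre, on the top face of the lower plate (10 mm above the bench); axes as the lower tier.
- rim_46: Place of the tall bottle: the larger grey rim on the upper tier, a ring of 46 mm inner and 52 mm outer diameter, 6 mm high, part of the tier, 54 mm from the tier's centre. Origin: its centre, on the top face of the upper plate; axes as the upper tier.
- rim_36: Place of the vial: the smaller grey rim on the upper tier, a ring of 36 mm inner and 42 mm outer diameter, 6 mm high, part of the tier, 54 mm from the tier's centre. Origin: its centre, on the top face of the upper plate; axes as the upper tier.
Mind the look-alikes: they are no part of the job. Leave any red look-alike of the narrow_jar alone. What is shaped like the tall_bottle but yellow is not meant.

How it is judged:
By the outcome, as a careful person would: the job done as asked, in the order asked, and still so for the second after the job is handed in, with the robot touching nothing.
It also fails if it takes over 136 s, if anything falls off the work surface, if the arm or the gripper's body presses on something with over 40 N, if the wrist force passes 120 N, or if a joint passes its speed limit or range.

## Robot

A 6-joint arm with a two-finger parallel gripper is mounted at the origin on the work surface. World frame = base frame: x ahead of the robot, y to its left, z up, the work surface at z = 0. Lengths are in mm, angles in degrees, forces in N, time in s.
With the tool pointing down it reaches from about 350 to 850 mm from the base axis. Payload 8.1 kg.
Tool frame: the origin (TCP) lies at the very end of the fingers, on their centre line; the grasp point (between the pads) lies 19 mm behind it (pinch_z is the z of the grasp point in the tool frame, in mm); z points along the fingers, y is the direction in which the jaws open and shut (so a half turn about z gives the same grasp; the last joint's range is limited). The gripper opens to 85 mm and grips with 20 to 120 N. Pads are 22 mm wide; open, the fingers measure 114 mm over their backs; the gripper's body (76 mm by 85 mm) begins 54 mm behind the grasp point. The pads swing forward as they close: fully open they stand 13 mm farther back than shut.
Start: joints at [64.664, 7.471, 85.268, -0, 87.261, -4.893], TCP at [209.545, 562.224, 231.292] pointing down, gripper open.
Joint ranges: [-169.43, 169.43], [-51.17, 129.36], [1.28, 143.12], [-76.62, 256.62], [0, 156.53], [-152.29, 152.29]. Speed limits (degrees/s): [136.94, 136.94, 159.86, 180, 180, 180].

## Interface

Orientations are given as [roll, pitch, yaw] about the fixed x, y, z axes, in that order (R = Rz(yaw) Ry(pitch) Rx(roll)).
In Python, from bench import * gives the robot as it stands.
- The arm moves only by the shell command python3 -m creep 'ROWS' [FORCE]. ROWS is a JSON object of lists of equal length, an entry for each row: "translation": the shift along the tool's x, y, z in mm, a list of three; "rotation": the turn, a rotation vector about the tool's x, y, z in rad, a list of three; "claw": the finger opening in mm, from 0 to 85.4. In form: {"translation": [[dx, dy, dz], ...], "rotation": [[ax, ay, az], ...], "claw": [claw, ...]}. A call has 1 to 10 rows; each row shifts and turns the commanded pose from where the row before left it, along the tool's axes as they then stand; what a row does not reach is not made up. A row lasts 1/10 s, in which the tool goes at most 50 mm and 8.59 degrees, less where a joint would pass 70% of its speed; a pose out of reach is approached as far as the arm can. A call is refused whole if a number of a shift passes 50 or a number of a turn 0.15, either way. A call with a gripper value outside its range is refused whole. The fingers move at their own pace and stop on an object; FORCE is the grip in N (left out, the last holds). Time passes only in rows, so rows that do not move let the fingers close. It gives the time, the measured TCP pose, the force and the opening at its end, in the units of the state.
- sense(): the state, without advancing time (a new reading comes with each control period).
- snapshot(name): name is "side" or "top"; returns a dict with "frame" (384x512x3 uint8, red, green, blue), "intrinsics" (3x3 intrinsics, pixels), "dist" ([k1, k2, p1, p2, k3] as OpenCV has them; the pictures are not rectified), "extrinsics" (4x4, takes a point from camera to world coordinates). Camera axes: x right, y up, looking along -z (the intrinsics and any distortion apply to the point x, -y, -z); pixel columns grow to the right and rows downward; lengths in mm; the calibration is good to about 2 mm. A picture is of the moment at which its call begins. There is no depth.
- hand_in(): hands the job in, once; it reports no verdict.
The state is a dict: "time": time; "joint_pos": joint angles; "qd": joint speeds; "joint_efforts": joint torques, N m; "tool_pos": TCP position; "tcp_rot": TCP orientation; "ft_force": force on the tool from outside, world axes, zero at the start; "wrist_torque": the same for the moment, N m; "finger_gap": finger opening in mm.
Only numpy, scipy, OpenCV 4.12 (cv2) and the standard library are available. Lean on these libraries where they do the work, as an engineer would, in place of code of your own. Each camera call takes 0.05 s, during which the arm holds its last target.

## Working session

There is one attempt and no reset: what is moved stays moved. The work goes in short steps, Python scripts to look and compute and a shell command to move; the robot and the scene stay as the last step left them, time stands still between calls to the robot, and variables do not carry over. Pictures are saved under pics/ and viewed, and the job is handed in when it is done.

```bash
ls; mkdir -p pics
python3 - <<'E'
from bench import *
import cv2
print(sense())
for n in("side","top"):
    s=snapshot(n); cv2.imwrite(f"pics/{n}0.png",s["frame"][:,:,::-1]); print(n,s["intrinsics"],s["dist"],s["extrinsics"])
E
```

```text
pics
{'time': 0.0, 'joint_pos': array([ 6.46633100e+01,  7.51548128e+00,  8.53301933e+01, -8.71665563e-04,
        8.72607996e+01, -4.89347666e+00]), 'qd': array([ 0.08156449, -0.04114239,  0.11396257, -0.03801996,  0.0048019 ,
       -0.01539706]), 'joint_efforts': array([ 1.09252476e-03, -5.69419527e+01, -5.00542867e+01, -4.03195872e-04,
        1.54509838e-02,  2.23633413e-05]), 'tool_pos': array([209.31844937, 561.71458003, 230.23177528]), 'tcp_rot': array([-1.79893840e+02, -8.21520245e-03,  1.59556822e+02]), 'ft_force': array([0.25372565, 0.36414461, 1.24163309]), 'wrist_torque': array([-0.01454339,  0.04261354, -0.04855823]), 'finger_gap': 85.41079286402962}
side [[368.84183762   0.         250.42249884]
 [  0.         368.84183762 189.52865323]
 [  0.           0.           1.        ]] [0.02016567 0.         0.         0.         0.        ] [[-9.61114539e-01  2.01078333e-01 -1.89278492e-01  3.49462300e+02]
 [-2.75684858e-01 -7.38422870e-01  6.15410045e-01  5.95823873e+02]
 [-1.60219412e-02  6.43660756e-01  7.65143208e-01  8.16497110e+02]
 [ 0.00000000e+00  0.00000000e+00  0.00000000e+00  1.00000000e+00]]
top [[458.93360043   0.         248.32701711]
 [  0.         458.93360043 191.94060918]
 [  0.           0.           1.        ]] [-0.02930137  0.          0.          0.          0.        ] [[ 5.61488544e-03  9.82494067e-01 -1.86209243e-01  2.83718683e+02]
 [-9.99536227e-01  1.10876237e-02  2.83618738e-02  1.94717328e+01]
 [ 2.99299908e-02  1.85963635e-01  9.82100668e-01  1.22011925e+03]
 [ 0.00000000e+00  0.00000000e+00  0.00000000e+00  1.00000000e+00]]
```

View pics/side0.png

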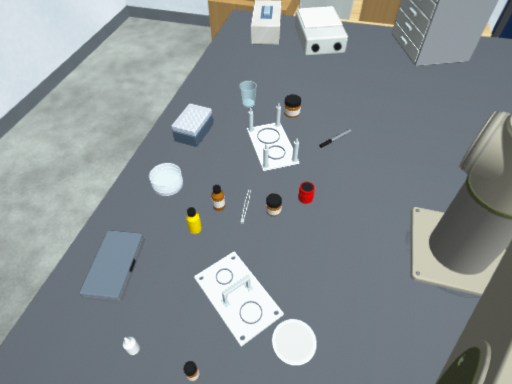

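View pics/top0.png

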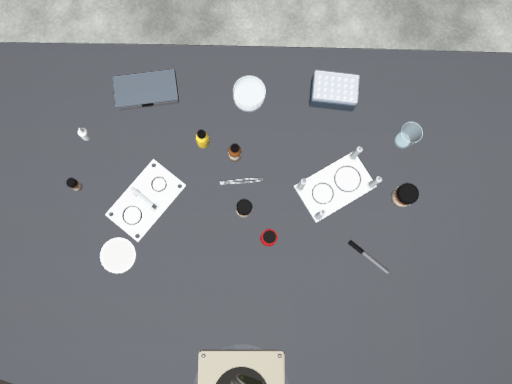

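```bash
cat > h.py <<'E'
from bench import *
import cv2, numpy as np
def ray(s,px):
    px=np.array(px,float).reshape(-1,1,2)
    u=cv2.undistortPoints(px,s["intrinsics"],np.array(s["dist"],float)).reshape(-1,2)
    E=np.array(s["extrinsics"]); d=np.c_[u[:,0],-u[:,1],-np.ones(len(u))]@E[:3,:3].T
    return E[:3,3],d
def onz(s,px,z):
    o,d=ray(s,px); t=(z-o[2])/d[:,2]; return o+d*t[:,None]
def proj(s,P):
    P=np.array(P,float).reshape(-1,3);E=np.array(s["extrinsics"]);c=(P-E[:3,3])@E[:3,:3]
    c=c*[1,-1,-1]
    return cv2.projectPoints(c.reshape(-1,1,3),np.zeros(3),np.zeros(3),s["intrinsics"],np.array(s["dist"],float))[0].reshape(-1,2)
def tri(s1,p1,s2,p2):
    o1,d1=ray(s1,p1);o2,d2=ray(s2,p2)
    A=np.c_[d1[0],-d2[0]];t=np.linalg.lstsq(A,o2-o1,rcond=None)[0]
    a=o1+d1[0]*t[0];b=o2+d2[0]*t[1];return (a+b)/2,np.linalg.norm(a-b)
def crop(s,x,y,w,h,k,name):
    c=s["frame"][y:y+h,x:x+w,::-1]
    cv2.imwrite(f"pics/{name}.png",cv2.resize(c,None,fx=k,fy=k,interpolation=cv2.INTER_CUBIC))
def blobs(mask,minA=20):
    n,l,st,c=cv2.connectedComponentsWithStats(mask.astype(np.uint8))
    return [(st[i].tolist(),c[i].round(2).tolist()) for i in range(1,n) if st[i][4]>=minA]
E
python3 - <<'E'
from h import *
t=snapshot("top"); s=snapshot("side")
crop(t,55,120,145,130,5,"tu"); crop(t,285,135,140,95,5,"tl"); crop(s,185,240,110,110,5,"su"); crop(s,230,80,90,100,6,"sl")
for n,c in(("top",t),("side",s)):
    hsv=cv2.cvtColor(c["frame"],cv2.COLOR_RGB2HSV); v=hsv[:,:,2]
    print(n,"black",[b for b in blobs(v<35,25) if b[0][4]<600])
    print("amber",blobs((hsv[:,:,0]<20)&(hsv[:,:,1]>100)&(v>60),15))
E
```

```text
top black []
amber [([229, 146, 12, 11, 71], [234.18, 152.25]), ([395, 191, 12, 14, 32], [398.5, 198.78]), ([260, 229, 18, 17, 108], [268.26, 237.67])]
side black [([285, 101, 13, 6, 33], [290.36, 104.24])]
amber [([209, 0, 45, 38, 766], [224.96, 10.86]), ([282, 0, 17, 15, 219], [289.16, 6.37]), ([359, 0, 42, 25, 832], [379.02, 10.9]), ([285, 105, 16, 6, 51], [292.27, 107.65]), ([286, 115, 12, 3, 17], [291.65, 116.18]), ([299, 182, 16, 22, 208], [305.93, 194.26]), ([212, 191, 12, 11, 96], [217.55, 196.09]), ([267, 205, 14, 6, 39], [273.62, 207.87]), ([214, 206, 11, 5, 28], [218.93, 208.43]), ([187, 370, 10, 8, 25], [192.6, 374.52])]
```

View pics/tu.png

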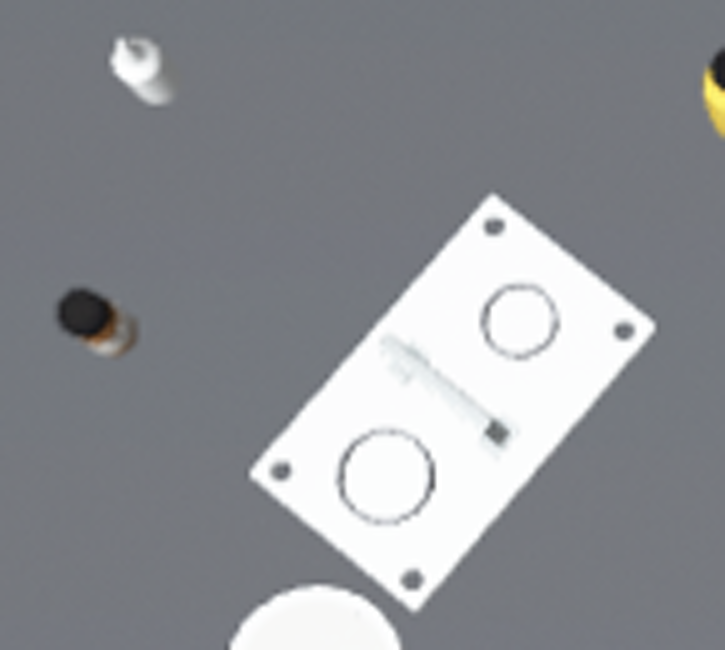

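View pics/tl.png

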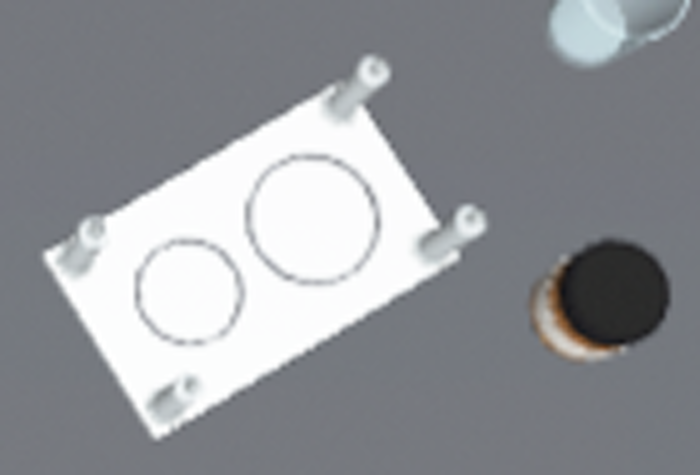

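View pics/su.png

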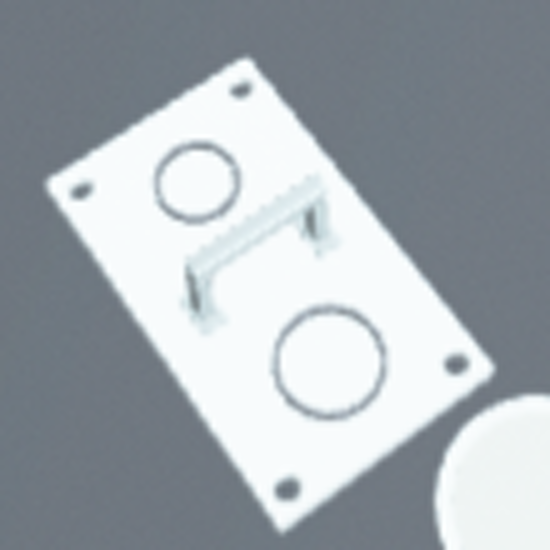

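View pics/sl.png

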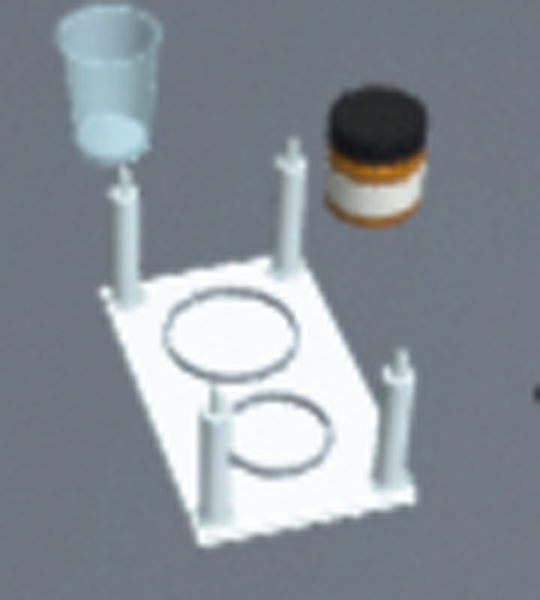

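Run:
```python
from h import *
t=snapshot("top"); s=snapshot("side")
for n,c in(("top",t),("side",s)):
    v=c["frame"].max(2)
    print(n,"black",[b for b in blobs(v<62,12) if b[0][4]<600])
    # plates: white contour
    w=(v>190).astype(np.uint8)
    for cn in cv2.findContours(w,cv2.RETR_CCOMP,cv2.CHAIN_APPROX_NONE)[0]:
        a=cv2.contourArea(cn)
        if a>15:
            (x,y),_,_=r=cv2.minAreaRect(cn)
            e=cv2.fitEllipse(cn) if len(cn)>=5 else None
            print(round(a),"rect",np.round(cv2.boxPoints(r).ravel(),1).tolist(),"ell",np.round(e[0],2),np.round(e[1],1))
```

```text
top black [([142, 104, 11, 3, 20], [147.0, 104.6]), ([198, 130, 7, 8, 48], [201.0, 133.5]), ([231, 144, 8, 8, 52], [234.5, 147.5]), ([67, 178, 10, 9, 72], [71.36, 182.29]), ([397, 183, 22, 21, 350], [407.26, 193.3]), ([237, 199, 15, 16, 184], [243.83, 206.68]), ([264, 231, 11, 12, 105], [269.02, 236.45]), ([349, 241, 14, 12, 64], [355.36, 246.42]), ([239, 375, 23, 9, 120], [249.67, 379.69])]
2059 rect [198.0, 351.0, 283.0, 351.0, 283.0, 383.0, 198.0, 383.0] ell [240.47 366.93] [ 37.7 100.4]
22 rect [277.0, 353.0, 282.0, 353.0, 282.0, 358.0, 277.0, 358.0] ell [279.39 355.39] [5.1 5.7]
21 rect [199.5, 355.5, 203.0, 352.0, 206.5, 355.5, 203.0, 359.0] ell [202.88 355.48] [5.1 5.7]
986 rect [100.0, 237.0, 135.0, 237.0, 135.0, 273.0, 100.0, 273.0] ell [117.41 254.97] [34.6 36.3]
3133 rect [104.0999984741211, 214.1999969482422, 153.0, 156.6999969482422, 186.10000610351562, 184.8000030517578, 137.1999969482422, 242.39999389648438] ell [144.98 200.04] [48.6 91.2]
22 rect [133.5, 235.5, 137.0, 232.0, 140.5, 235.5, 137.0, 239.0] ell [137.  235.5] [5.1 5.9]
16 rect [108.0, 212.0, 113.0, 212.0, 1
[... 10714 characters left out ...]
, 488.5, 38.099998474121094] ell [493.29  18.24] [ 7.3 57.8]
1921 rect [293.1000061035156, 7.5, 389.29998779296875, -4.5, 395.3999938964844, 44.400001525878906, 299.20001220703125, 56.5] ell [332.54  26.9 ] [47.5 92.7]
90 rect [310.0, 53.0, 310.0, 42.0, 320.0, 42.0, 320.0, 53.0] ell [314.93  47.42] [10.3 11.3]
1247 rect [210.0, 0.0, 290.0, 0.0, 290.0, 42.0, 210.0, 42.0] ell [243.36  19.89] [ 42.7 110.1]
112 rect [259.29998779296875, 18.299999237060547, 260.8999938964844, 3.9000000953674316, 273.29998779296875, 5.300000190734863, 271.70001220703125, 19.600000381469727] ell [266.34  12.2 ] [12.6 15.2]
8459 rect [-0.0, 0.0, 208.0, 0.0, 208.0, 117.0, 0.0, 117.0] ell [104.82  54.72] [120.3 267. ]
```

```bash
cat > m1.py <<'E'
from h import *
t=snapshot("top"); s=snapshot("side")
def ring(c,p,z,ro):
    # refine ring centre: darkest sample along radial lines, in upscaled picture
    g=c["frame"].min(2).astype(np.float32); p=np.array(p,float)
    for it in range(3):
        C=onz(c,p,z)[0]; pts=[]
        for a in np.linspace(0,2*np.pi,72,endpoint=False):
            rr=np.linspace(ro-7,ro+5,40); P=C+np.c_[rr*np.cos(a),rr*np.sin(a),0*rr]
            q=proj(c,P).astype(np.float32); v=cv2.remap(g,q[:,0].reshape(1,-1),q[:,1].reshape(1,-1),cv2.INTER_LINEAR)[0]
            i=v.argmin()
            if 2<i<37 and v[i]<np.median(v)-8: pts.append(q[i])
        e=cv2.fitEllipse(np.array(pts)); p=np.array(e[0])
    return p,len(pts)
if __name__=="__main__":
    L={"68":(10,35.5,(347.2,178.4),(268.1,135.3)),"54":(10,28.5,(322.5,193),(275.4,151.9)),"46":(8,24.5,(131.9,214.8),(250.6,312)),"36":(8,19.5,(158.6,183.8),(224.2,276.2))}
    for k,(z,r,pt,ps) in L.items():
        a,n=ring(t,pt,z+6,r);b,m=ring(s,ps,z+6,r)
        print(k,onz(t,a,z+5)[0].round(1),n,onz(s,b,z+5)[0].round(1),m,[x.round(1) for x in tri(t,a,s,b)[:1]])
    H=[((137,235.5),(242.12,337.41)),((110.65,213.9),(275.8,312.37)),((179.35,185.9),None),((153.35,164.9),None)]
    for a,b in H: print("hole",onz(t,a,8)[0].round(1), b and onz(s,b,8)[0].round(1))
    J={"wide":(58,(407.26,193.3),(292.39,100.58)),"narrow":(50,(243.83,206.68),(273.39,200.47)),"tall":(82,(234.5,147.5),(216.35,188.98)),"vial":(56,(71.36,182.29),(189.54,368.2)),"red":(50,(269.0,236.45),(306.9,186.5)),"yellow":(82,(201,133.5),(190.9,211.5))}
    for k,(h,a,b) in J.items(): print(k,onz(t,a,h-2)[0].round(1),onz(s,b,h-5)[0].round(1),tri(t,a,s,b)[0].round(1))
E
python3 m1.py
```

```text
68 [ 552.3 -282.8   15. ] 72 [ 555.8 -283.5   15. ] 72 [array([ 554. , -282.7,   15.4])]
54 [ 511.6 -214.2   15. ] 72 [ 515.  -215.2   15. ] 59 [array([ 513.1, -214.1,   15.8])]
46 [447.5 291.7  13. ] 72 [450.1 291.7  13. ] 72 [array([448.8, 291.7,  12.8])]
36 [532. 225.  13.] 72 [534.8 224.9  13. ] 72 [array([533.3, 225.1,  13.3])]
hole [393.7 276.5   8. ] [452.7 347.3   8. ]
hole [450.2 348.9   8. ] [396.1 275.    8. ]
hole [528.  169.9   8. ] None
hole [585.1 242.    8. ] None
wide [ 505.5 -430.5   56. ] [ 509.8 -432.9   53. ] [ 507.8 -431.4   53.8]
narrow [467.1  -3.   48. ] [470.8  -4.2  45. ] [469.   -3.   46.2]
tall [616.   22.8  80. ] [619.3  22.8  77. ] [618.1  22.9  77. ]
vial [525.  442.4  54. ] [528.  442.9  51. ] [526.5 443.2  52.4]
red [390.7 -67.9  48. ] [393.8 -75.8  45. ] [391.7 -67.5  54.3]
yellow [652.3 109.8  80. ] [656.3 109.2  77. ] [654.3 110.2  78.3]
```

```bash
cat > plan.py <<'E'
from h import *
from scipy.spatial.transform import Rotation as R
import sys
# usage: plan.py x y z yaw(deg, tool x axis; mod 180 chosen nearest)
def plan(x,y,z,yaw=None):
    q=sense(); p=q["tool_pos"]; M=R.from_euler("xyz",q["tcp_rot"],degrees=True)
    cy=q["tcp_rot"][2]
    if yaw is None: yaw=cy
    d=(yaw-cy+90)%180-90
    G=R.from_euler("xyz",[180,0,cy+d],degrees=True)
    print("t",round(q["time"],2),"pos",p.round(1),"rot",q["tcp_rot"].round(2),"gap",round(q["finger_gap"],1),"F",q["ft_force"].round(1),"J1,6",q["joint_pos"][[0,5]].round(0))
    print("shift(cur tool axes)",M.inv().apply(np.array([x,y,z])-p).round(1),"| in target axes",G.inv().apply(np.array([x,y,z])-p).round(1),"| rotvec",(M.inv()*G).as_rotvec().round(4))
if __name__=="__main__":
    a=[float(v) for v in sys.argv[1:]]; plan(*a)
E
python3 - <<'E'
from h import *
t=snapshot("top"); s=snapshot("side")
c=np.array([(43,255),(155,438),(458,262),(333,85)])/5+[284.6,134.6]
print("corners",onz(t,c,10).round(1), onz(t,c,10).mean(0))
a=np.array([(373,66),(471,216),(97,227),(190,383)])/5+[284.6,134.6]
b=np.array([(123,170),(292,143),(217,390),(402,353)])/6+[229.6,79.6]
A=onz(t,a,97);B=onz(s,b,97)
print(A.round(1),A.mean(0));print(B.round(1),B.mean(0))
for i,j in((0,0),(1,1),(2,2),(3,3)): print(tri(t,a[i],s,b[j]))
E
python3 plan.py 469 -3.5 150 159.56
```

```text
corners [[ 532.  -136.6   10. ]
 [ 433.1 -195.3   10. ]
 [ 530.8 -363.3   10. ]
 [ 629.4 -298.3   10. ]] [ 531.31400678 -248.38655835   10.        ]
[[ 615.  -296.5   97. ]
 [ 536.9 -343.6   97. ]
 [ 528.8 -152.8   97. ]
 [ 450.  -198.    97. ]] [ 532.67178356 -247.74110426   97.        ]
[[ 620.4 -303.3   97. ]
 [ 540.6 -347.9   97. ]
 [ 531.4 -154.4   97. ]
 [ 452.3 -202.3   97. ]] [ 536.14650083 -251.96448006   97.        ]
(array([ 615.527124  , -294.72354081,  103.38688694]), np.float64(4.6605197679855594))
(array([ 537.75653723, -342.38490457,  100.90010995]), np.float64(3.4332905936080773))
(array([ 529.72280735, -152.605449  ,   98.516012  ]), np.float64(2.4403659135409237))
(array([ 450.48859804, -197.15927129,  101.44468311]), np.float64(2.2410805162608662))
t 0.5 pos [209.5 562.2 231.3] rot [-180.      0.    159.56] gap 85.5 F [0.6 0.2 0.3] J1,6 [65. -5.]
shift(cur tool axes) [-440.7 -439.5   81.3] | in target axes [-440.7 -439.5   81.3] | rotvec [-0.  0. -0.]
```

```bash
python3 -m creep '{"translation":[[-28,-27.5,0],[-28,-27.5,0],[-28,-27.5,0],[-28,-27.5,0],[-28,-27.5,0],[-28,-27.5,0],[-28,-27.5,0],[-28,-27.5,0],[-28,-27.5,0],[-28,-27.5,0]],"rotation":[[0,0,0],[0,0,0],[0,0,0],[0,0,0],[0,0,0],[0,0,0],[0,0,0],[0,0,0],[0,0,0],[0,0,0]],"claw":[75,75,75,75,75,75,75,75,75,75]}' 40
python3 -m creep '{"translation":[[-28,-27.5,0],[-28,-27.5,0],[-28,-27.5,0],[-28,-27.5,0],[-28,-27.5,0],[0,0,0],[0,0,0],[0,0,0],[0,0,0],[0,0,0]],"rotation":[[0,0,0],[0,0,0],[0,0,0],[0,0,0],[0,0,0],[0,0,0.13],[0,0,0.13],[0,0,0.13],[0,0,0.13],[0,0,0.13]],"claw":[75,75,75,75,75,75,75,75,75,75]}'
python3 plan.py 469 -3.5 120 120.7
```

```text
time: 1.5
tool_pos: [376.3, 205.3, 231.6]
tcp_rot: [180.0, 0.0, 159.6]
ft_force: [-0.3, 0.4, -0.2]
finger_gap: 75.2
time: 2.5
tool_pos: [459.1, 28.9, 231.4]
tcp_rot: [180.0, 0.0, 122.0]
ft_force: [0.4, -0.2, -0.6]
finger_gap: 75.0
t 2.5 pos [459.1  28.9 231.4] rot [1.7999e+02 1.0000e-02 1.2200e+02] gap 75.0 F [ 0.4 -0.2 -0.6] J1,6 [ -3. -35.]
shift(cur tool axes) [-32.7  -8.8 111.4] | in target axes [-33.   -8.  111.4] | rotvec [0.0002 0.0001 0.0226]
```

```bash
python3 -m creep '{"translation":[[-11,-3,30],[-11,-3,30],[-11,-3,30],[0,0,21],[0,0,0],[0,0,0]],"rotation":[[0,0,0.0226],[0,0,0],[0,0,0],[0,0,0],[0,0,0],[0,0,0]],"claw":[75,75,75,75,75,75]}'
python3 plan.py 469 -3.5 22 120.7
python3 - <<'E'
from h import *
t=snapshot("top"); s=snapshot("side")
crop(t,190,150,110,100,5,"t1"); crop(s,210,120,130,110,5,"s1")
E
```

```text
time: 3.1
tool_pos: [468.5, -3.8, 120.7]
tcp_rot: [-180.0, -0.0, 121.0]
ft_force: [-0.3, -0.1, 0.2]
finger_gap: 75.1
t 3.1 pos [468.5  -3.8 120.7] rot [-1.7998e+02 -2.0000e-02  1.2102e+02] gap 75.1 F [-0.3 -0.1  0.2] J1,6 [ -7. -38.]
shift(cur tool axes) [-0.1  0.6 98.7] | in target axes [-0.   0.6 98.7] | rotvec [-0.0003 -0.0003  0.0055]
```

View pics/t1.png

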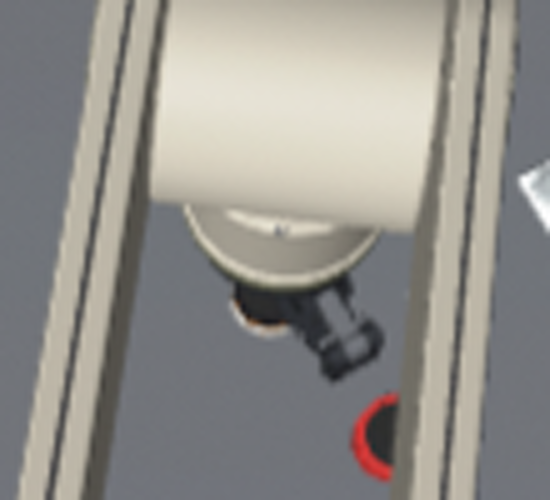

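View pics/s1.png

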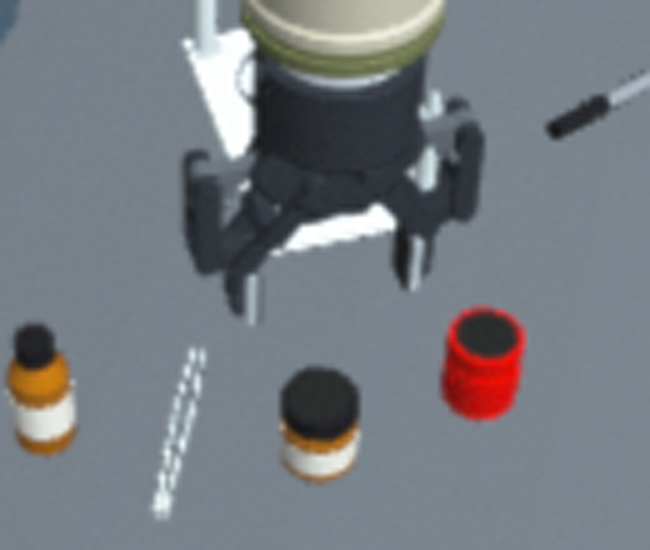

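Run:
```python
from h import *
s=snapshot("side")
print(proj(s,[[468.5,-3.8,z] for z in(121,131,46)]), proj(s,[[469,-3.5,48]]))
```

```text
[[275.19871162 181.92198655]
 [275.34134199 179.26644784]
 [274.20135812 200.51768302]] [[274.01643167 200.09657751]]
```

```bash
python3 -m creep '{"translation":[[0,1,25],[0,0,25],[0,0,25],[0,0,16],[0,0,8],[0,0,0],[0,0,0],[0,0,0],[0,0,0],[0,0,0]],"rotation":[[0,0,0],[0,0,0],[0,0,0],[0,0,0],[0,0,0],[0,0,0],[0,0,0],[0,0,0],[0,0,0],[0,0,0]],"claw":[75,75,75,75,75,75,35,35,35,35]}' 40
python3 -m creep '{"translation":[[0,0,0],[0,0,0],[0,0,0]],"rotation":[[0,0,0],[0,0,0],[0,0,0]],"claw":[35,35,35]}' 40
python3 plan.py 513.5 -214.5 130 120.7
```

```text
time: 4.25
tool_pos: [470.7, -3.5, 22.9]
tcp_rot: [179.9, 0.1, 121.0]
ft_force: [-0.9, 0.4, 5.1]
finger_gap: 41.2
time: 4.55
tool_pos: [470.7, -3.4, 22.9]
tcp_rot: [179.9, 0.1, 121.0]
ft_force: [-1.0, -0.2, 5.5]
finger_gap: 40.7
t 4.55 pos [470.7  -3.4  22.9] rot [1.7988e+02 8.0000e-02 1.2102e+02] gap 40.7 F [-1.  -0.2  5.5] J1,6 [ -7. -38.]
shift(cur tool axes) [-203.1  -71.9 -106.9] | in target axes [-203.4  -70.9 -107.1] | rotvec [0.002  0.0015 0.0056]
```

```bash
python3 -m creep '{"translation":[[0,0,-10],[0,0,-25],[0,0,-40],[0,0,-40],[-20,-7,-5],[-30,-10,0],[-30,-11,0],[-30,-11,0],[-30,-11,0],[-25,-9,0]],"rotation":[[0,0,0],[0,0,0],[0,0,0],[0,0,0],[0,0,0],[0,0,0],[0,0,0],[0,0,0],[0,0,0],[0,0,0]],"claw":[35,35,35,35,35,35,35,35,35,35]}' 40
python3 -m creep '{"translation":[[-25,-8,0],[-13,-4,0],[0,0,0],[0,0,0]],"rotation":[[0,0,0],[0,0,0],[0,0,0],[0,0,0]],"claw":[35,35,35,35]}' 40
python3 plan.py 513.5 -214.5 50 120.7
python3 - <<'E'
from h import *
t=snapshot("top"); s=snapshot("side")
crop(t,270,120,150,120,5,"t2"); crop(s,220,70,110,110,5,"s2")
E
```

```text
time: 5.55
tool_pos: [504.2, -176.9, 142.5]
tcp_rot: [180.0, 0.1, 121.0]
ft_force: [0.4, 0.6, -1.4]
finger_gap: 41.2
time: 5.95
tool_pos: [513.1, -213.3, 141.5]
tcp_rot: [180.0, -0.0, 121.0]
ft_force: [-0.5, 0.0, -0.5]
finger_gap: 41.1
t 5.95 pos [ 513.1 -213.3  141.5] rot [ 1.7999e+02 -3.0000e-02  1.2100e+02] gap 41.1 F [-0.5  0.  -0.5] J1,6 [-28. -59.]
shift(cur tool axes) [-1.3 -0.3 91.5] | in target axes [-1.3 -0.2 91.5] | rotvec [ 0.0001 -0.0006  0.0053]
```

View pics/s2.png

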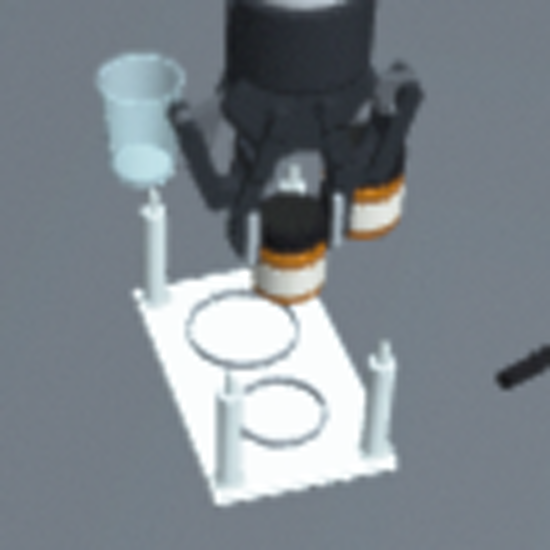

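View pics/t2.png

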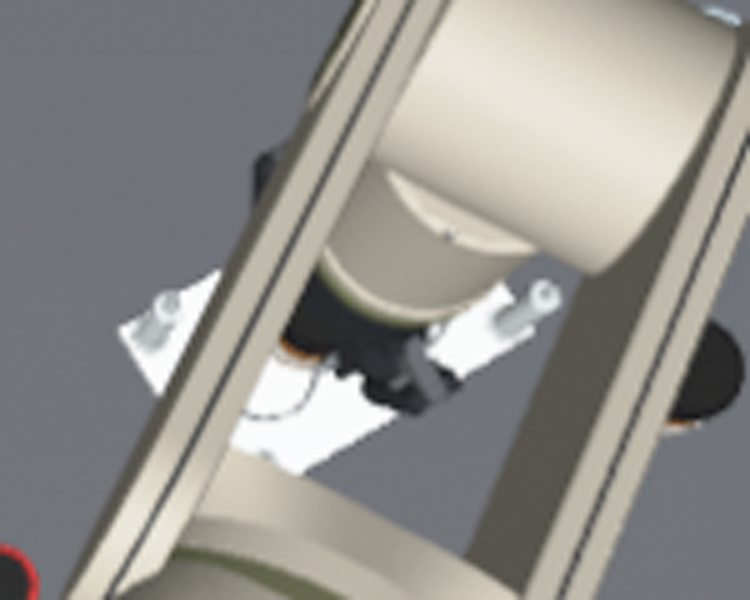

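Run:
```python
from h import *
s=snapshot("side")
# left/right silhouette edges of jar glass at row ~275 crop; centre column
px=[((255+327)/2/5+219.6, 280/5+69.6)]
for z in (119,): print(onz(s,px,z))
print("TCP proj at base z",proj(s,[[513.1,-213.3,119]]), px)
from m1 import ring
a,n=ring(s,(276.2,151.9),16,28.5); print("rim side",a,onz(s,a,15),proj(s,[[513.5,-214.5,15]]))
```

```text
[[ 512.23113174 -217.66714316  119.        ]]
TCP proj at base z [[277.15613272 126.50908181]] [(277.8, 125.6)]
rim side [275.37973022 152.01948547] [[ 514.96537383 -215.21095355   15.        ]] [[275.78670475 152.26058788]]
```

```bash
python3 -m creep '{"translation":[[-2,1,15],[0,0,25],[0,0,25],[0,0,20],[0,0,12],[0,0,6],[0,0,2],[0,0,0],[0,0,0]],"rotation":[[0,0,0],[0,0,0],[0,0,0],[0,0,0],[0,0,0],[0,0,0],[0,0,0],[0,0,0],[0,0,0]],"claw":[35,35,35,35,35,35,35,35,35]}' 40
python3 plan.py 515 -215 33 120.7
python3 - <<'E'
from h import *
s=snapshot("side")
crop(s,220,70,110,110,5,"s3")
E
```

```text
time: 7.1
tool_pos: [515.9, -215.5, 37.4]
tcp_rot: [179.9, 0.1, 121.0]
ft_force: [0.4, -0.3, -0.8]
finger_gap: 40.6
t 7.1 pos [ 515.9 -215.5   37.4] rot [1.7994e+02 9.0000e-02 1.2102e+02] gap 40.6 F [ 0.4 -0.3 -0.8] J1,6 [-28. -59.]
shift(cur tool axes) [ 0.9 -0.5  4.4] | in target axes [ 0.9 -0.5  4.4] | rotvec [0.001  0.0016 0.0056]
```

View pics/s3.png

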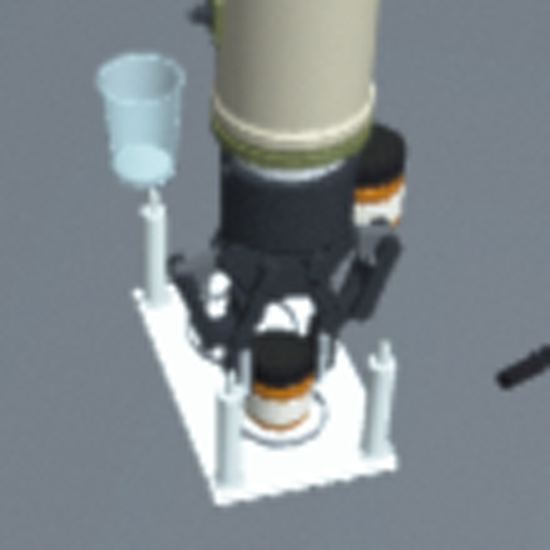

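```bash
python3 -m creep '{"translation":[[0,0,1.5],[0,0,1],[0,0,1],[0,0,0.5],[0,0,0]],"rotation":[[0,0,0],[0,0,0],[0,0,0],[0,0,0],[0,0,0]],"claw":[35,35,35,35,35]}' 40
```

```text
time: 7.65
tool_pos: [515.2, -215.2, 33.0]
tcp_rot: [180.0, 0.0, 121.0]
ft_force: [-2.1, 1.1, 5.2]
finger_gap: 40.6
```

```bash
python3 -m creep '{"translation":[[0,0,0],[0,0,0],[0,0,0],[0,0,0],[0,0,-5],[0,0,-20],[0,0,-40],[0,0,-45]],"rotation":[[0,0,0],[0,0,0],[0,0,0],[0,0,0],[0,0,0],[0,0,0],[0,0,0],[0,0,0]],"claw":[48,55,62,65,65,65,65,80]}' 40
python3 plan.py 508 -432 145 120.7
python3 - <<'E'
from h import *
s=snapshot("side")
crop(s,220,70,110,110,5,"s4")
E
```

```text
time: 8.45
tool_pos: [513.7, -214.4, 142.1]
tcp_rot: [-179.9, -0.2, 121.0]
ft_force: [1.3, -0.1, -0.1]
finger_gap: 77.4
t 8.45 pos [ 513.7 -214.4  142.1] rot [-1.7989e+02 -1.7000e-01  1.2102e+02] gap 77.4 F [ 1.3 -0.1 -0.1] J1,6 [-28. -59.]
shift(cur tool axes) [-183.5 -117.1   -3.2] | in target axes [-184.2 -116.    -2.9] | rotvec [-0.0019 -0.003   0.0056]
```

View pics/s4.png

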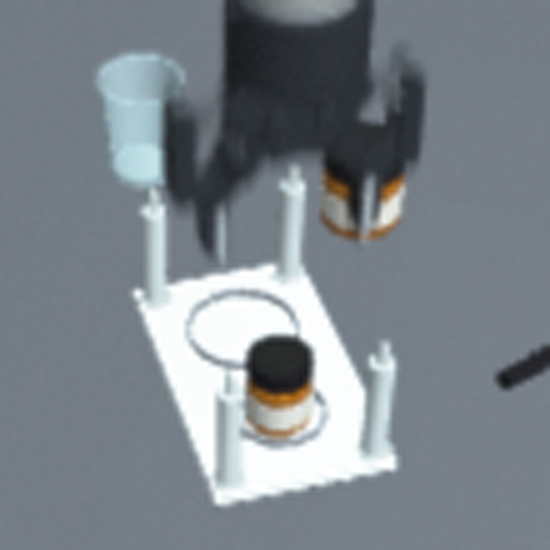

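```bash
python3 -m creep '{"translation":[[-20,-13,0],[-28,-18,0],[-28,-18,0],[-28,-18,0],[-28,-18,0],[-28,-17,0],[-23.5,-15,0],[0,0,20],[0,0,10],[0,0,0]],"rotation":[[0,0,0.0056],[0,0,0],[0,0,0],[0,0,0],[0,0,0],[0,0,0],[0,0,0],[0,0,0],[0,0,0],[0,0,0]],"claw":[84,84,84,84,84,84,84,84,84,84]}' 40
python3 plan.py 508.5 -432.2 26 120.7
python3 - <<'E'
from h import *
s=snapshot("side")
crop(s,240,50,110,110,5,"s5")
E
```

```text
time: 9.5
tool_pos: [507.0, -431.1, 109.6]
tcp_rot: [-179.9, -0.3, 120.7]
ft_force: [-0.4, 0.1, -0.6]
finger_gap: 83.9
t 9.5 pos [ 507.  -431.1  109.6] rot [-179.94   -0.27  120.7 ] gap 83.9 F [-0.4  0.1 -0.6] J1,6 [-45. -75.]
shift(cur tool axes) [-2.1  0.7 83.6] | in target axes [-1.7  0.7 83.6] | rotvec [-0.001  -0.0046  0.0001]
```

View pics/s5.png

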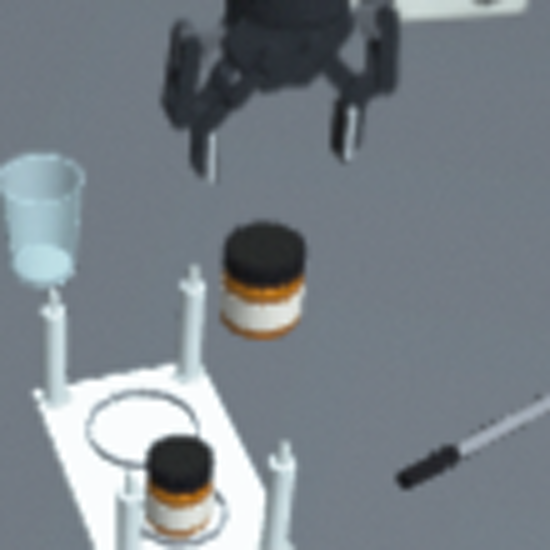

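Run:
```python
from h import *
s=snapshot("side")
print(proj(s,[[507,-431.1,117],[508.5,-432.2,29],[510,-433,29]])); print("fingers",276/5+239.6,"jar col",264/5+239.6)
```

```text
[[294.54008785  84.64185438]
 [292.21163596 106.57336347]
 [291.82983526 106.36388955]]
fingers 294.8 jar col 292.4
```

```bash
python3 -m creep '{"translation":[[-2,0.7,20],[0,0,25],[0,0,20],[0,0,12],[0,0,6],[0,0,0],[0,0,0],[0,0,0],[0,0,0],[0,0,0]],"rotation":[[0,-0.004,0],[0,0,0],[0,0,0],[0,0,0],[0,0,0],[0,0,0],[0,0,0],[0,0,0],[0,0,0],[0,0,0]],"claw":[84,84,84,84,84,84,50,50,50,50]}' 50
python3 -m creep '{"translation":[[0,0,0],[0,0,0]],"rotation":[[0,0,0],[0,0,0]],"claw":[50,50]}' 50
python3 plan.py 555.2 -283.3 145 120.7
```

```text
time: 10.6
tool_pos: [511.0, -435.2, 31.3]
tcp_rot: [180.0, 0.4, 120.7]
ft_force: [-0.8, -0.0, 6.9]
finger_gap: 54.8
time: 10.8
tool_pos: [511.0, -435.2, 31.3]
tcp_rot: [180.0, 0.4, 120.7]
ft_force: [-0.6, 1.0, 6.0]
finger_gap: 54.5
t 10.8 pos [ 511.  -435.2   31.3] rot [179.96   0.4  120.69] gap 54.5 F [-0.6  1.   6. ] J1,6 [-45. -75.]
shift(cur tool axes) [ 107.3  115.6 -114.4] | in target axes [ 108.1  115.6 -113.7] | rotvec [ 0.0008  0.007  -0.0001]
```

Run:
```python
from h import *
s=snapshot("side")
crop(s,250,60,90,80,7,"s6")
```

```text
(no output)
```

View pics/s6.png

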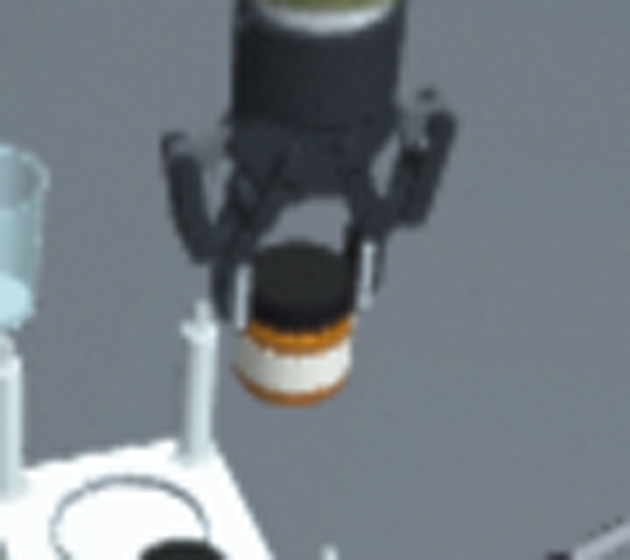

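```bash
python3 -m creep '{"translation":[[0,0,-8],[0,0,-20],[0,0,-35],[0,0,-35],[8,9,-16],[20,21,0],[20,21,0],[20,21,0],[20,21,0],[12,13,0]],"rotation":[[0,0,0],[0,0.006,0],[0,0,0],[0,0,0],[0,0,0],[0,0,0],[0,0,0],[0,0,0],[0,0,0],[0,0,0]],"claw":[50,50,50,50,50,50,50,50,50,50]}' 50
python3 -m creep '{"translation":[[8,9,0],[0,0,0],[0,0,0]],"rotation":[[0,0,0],[0,0,0],[0,0,0]],"claw":[50,50,50]}' 50
python3 plan.py 555.2 -283.3 145 120.7
python3 - <<'E'
from h import *
s=snapshot("side")
crop(s,220,50,110,120,5,"s7")
print(proj(s,[sense()["tool_pos"]-[0,0,26]]))
E
```

```text
time: 11.85
tool_pos: [550.3, -291.1, 142.7]
tcp_rot: [-180.0, -0.2, 120.8]
ft_force: [0.1, -1.0, -1.5]
finger_gap: 54.2
time: 12.15
tool_pos: [553.7, -283.2, 143.4]
tcp_rot: [-180.0, -0.1, 120.7]
ft_force: [-0.8, -0.9, -2.7]
finger_gap: 54.3
t 12.15 pos [ 553.7 -283.2  143.4] rot [-1.7998e+02 -1.0000e-01  1.2071e+02] gap 54.3 F [-0.8 -0.9 -2.7] J1,6 [-32. -63.]
shift(cur tool axes) [-0.9  1.2 -1.6] | in target axes [-0.9  1.2 -1.6] | rotvec [-0.0004 -0.0017  0.0002]
[[269.45863548 109.88154064]]
```

View pics/s7.png

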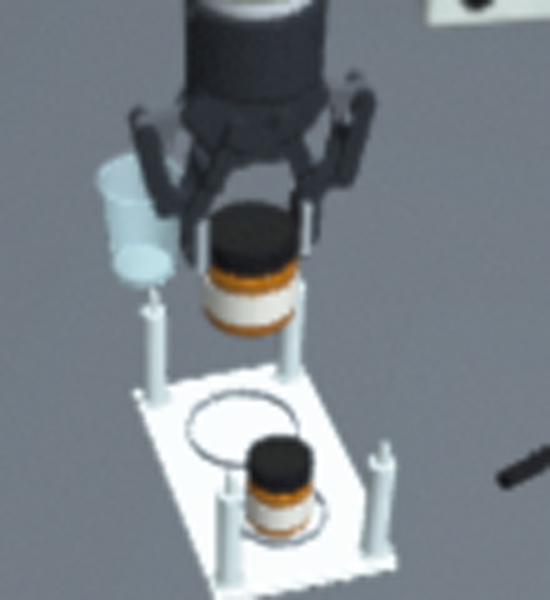

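Run:
```python
from h import *
s=snapshot("side")
p=onz(s,[(250/5+219.6,335/5+49.6)],112)[0]; d=p-s["extrinsics"][:3,3]; d[2]=0; d/=np.linalg.norm(d)
print(p,p+28*d)
p=onz(s,[(280/5+219.6,537/5+49.6)],10)[0]; d=p-s["extrinsics"][:3,3]; d[2]=0; d/=np.linalg.norm(d)
print("narrow",p,p+21*d)
```

```text
[ 546.94704022 -259.53516731  112.        ] [ 553.24595881 -286.81746239  112.        ]
narrow [ 510.21624868 -199.12910953   10.        ] [ 514.37857979 -219.7124766    10.        ]
```

```bash
python3 -m creep '{"translation":[[-1.6,1.1,15],[0,0,25],[0,0,25],[0,0,18],[0,0,9],[0,0,4],[0,0,1],[0,0,0],[0,0,0]],"rotation":[[0,0,0],[0,0,0],[0,0,0],[0,0,0],[0,0,0],[0,0,0],[0,0,0],[0,0,0],[0,0,0]],"claw":[50,50,50,50,50,50,50,50,50]}' 50
python3 plan.py 555.2 -283.3 41.3 120.7
python3 - <<'E'
from h import *
s=snapshot("side")
crop(s,220,70,110,110,5,"s8")
E
```

```text
time: 13.15
tool_pos: [556.3, -283.8, 47.8]
tcp_rot: [179.9, -0.0, 120.7]
ft_force: [-0.1, 0.0, -0.6]
finger_gap: 54.7
t 13.15 pos [ 556.3 -283.8   47.8] rot [ 1.7994e+02 -1.0000e-02  1.2070e+02] gap 54.7 F [-0.1  0.  -0.6] J1,6 [-32. -62.]
shift(cur tool axes) [ 1.  -0.7  6.5] | in target axes [ 1.  -0.7  6.5] | rotvec [ 0.001  -0.0001 -0.    ]
```

View pics/s8.png

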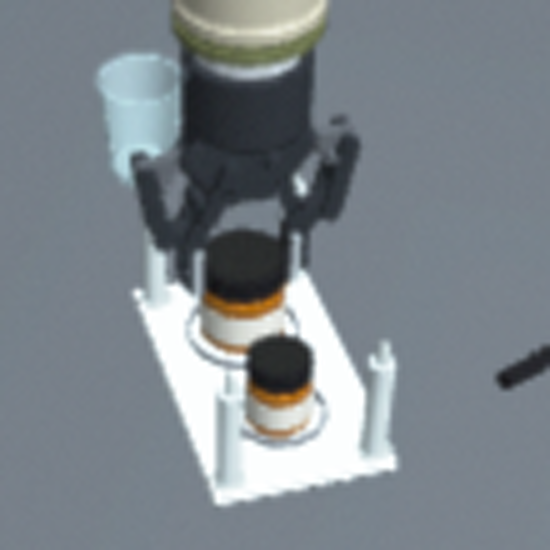

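Well centred; lower the last few mm.

```bash
python3 -m creep '{"translation":[[0,-0.5,2],[0,0,2],[0,0,1],[0,0,0.8],[0,0,0],[0,0,0]],"rotation":[[0,0,0],[0,0,0],[0,0,0],[0,0,0],[0,0,0],[0,0,0]],"claw":[50,50,50,50,50,50]}' 50
```

```text
time: 13.8
tool_pos: [555.0, -283.6, 41.5]
tcp_rot: [-180.0, -0.1, 120.7]
ft_force: [-3.7, 1.5, 5.8]
finger_gap: 54.6
```

```bash
python3 -m creep '{"translation":[[0,0,0],[0,0,0],[0,0,0],[0,0,0],[0,0,-5],[0,0,-15],[0,0,-35],[0,0,-45],[0,0,-20],[0,0,0]],"rotation":[[0,0,0],[0,0,0],[0,0,0],[0,0,0],[0,0,0],[0,0,0],[0,0,0],[0,0,0],[0,0,0],[0,0,0]],"claw":[60,66,72,76,76,76,76,76,76,60]}' 50
python3 plan.py 491.5 258.4 140 -38.3
python3 - <<'E'
from h import *
s=snapshot("side")
crop(s,220,70,110,110,5,"s9")
E
```

```text
time: 14.8
tool_pos: [558.0, -285.5, 167.8]
tcp_rot: [179.7, 0.4, 120.7]
ft_force: [-0.3, -0.3, 0.5]
finger_gap: 63.1
t 14.8 pos [ 558.  -285.5  167.8] rot [179.73   0.4  120.7 ] gap 63.1 F [-0.3 -0.3  0.5] J1,6 [-32. -63.]
shift(cur tool axes) [501.8 220.4  25.3] | in target axes [389.3 385.6  27.8] | rotvec [ 0.0033  0.0077 -0.3665]
```

View pics/s9.png

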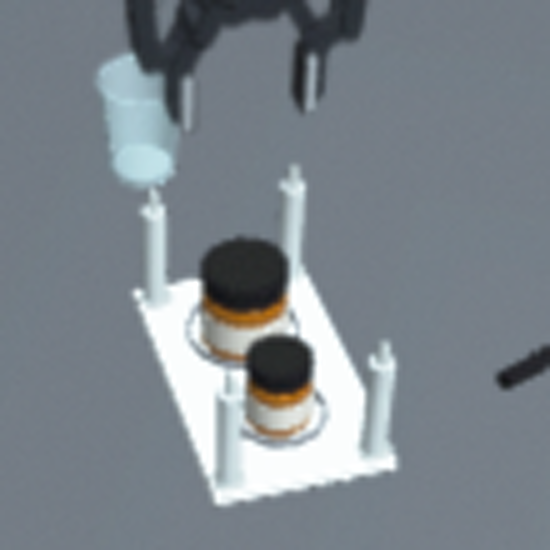

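```bash
python3 -m creep '{"translation":[[20,9,0],[37,16,0],[40,17.6,0],[40,17.6,0],[40,17.6,0],[40,17.6,0],[40,17.6,0],[40,17.6,0],[40,17.6,0],[40,17.6,0]],"rotation":[[0,0.007,0],[0,0,0],[0,0,0],[0,0,0],[0,0,0],[0,0,0],[0,0,0],[0,0,0],[0,0,0],[0,0,0]],"claw":[60,50,50,50,50,50,50,50,50,50]}' 60
python3 -m creep '{"translation":[[40,17.6,0],[40,17.6,0],[30,13,0],[0,0,0],[0,0,0],[0,0,0],[0,0,0],[0,0,0],[0,0,0],[0,0,0]],"rotation":[[0,0,0],[0,0,0],[0,0,0],[0,0,0.14],[0,0,0.14],[0,0,0.14],[0,0,0.14],[0,0,0.14],[0,0,0.14],[0,0,0.14]],"claw":[50,50,50,50,50,50,50,50,50,50]}' 60
python3 plan.py 492 258.5 130 51.7
```

```text
time: 15.85
tool_pos: [503.0, 127.2, 162.3]
tcp_rot: [-179.8, -0.6, 120.7]
ft_force: [0.7, 1.0, -0.3]
finger_gap: 50.1
time: 16.85
tool_pos: [488.6, 244.3, 163.0]
tcp_rot: [-179.4, -0.1, 64.2]
ft_force: [0.3, 0.6, 0.5]
finger_gap: 50.0
t 16.85 pos [488.6 244.3 163. ] rot [-1.7941e+02 -1.4000e-01  6.4240e+01] gap 50.0 F [0.3 0.6 0.5] J1,6 [21. 47.]
shift(cur tool axes) [14.2 -2.7 33.1] | in target axes [13.2 -6.1 33. ] | rotvec [-0.0106 -0.0013  0.2188]
```

```bash
python3 -m creep '{"translation":[[0,0,0],[0,0,0],[13,-6,20],[0,0,13],[0,0,0],[0,0,0]],"rotation":[[-0.0106,0,0.11],[0,0,0.109],[0,0,0],[0,0,0],[0,0,0],[0,0,0]],"claw":[50,50,50,50,50,50]}' 60
python3 plan.py 492 258.5 33 51.7
python3 - <<'E'
from h import *
s=snapshot("side");t=snapshot("top")
crop(s,175,210,130,130,5,"s10");crop(t,80,140,120,110,5,"t10")
print(proj(s,[sense()["tool_pos"]+[0,0,8],[492,258.5,58]]))
E
```

```text
time: 17.45
tool_pos: [492.8, 257.8, 130.9]
tcp_rot: [180.0, -0.1, 52.0]
ft_force: [-1.1, -0.7, -0.2]
finger_gap: 50.0
t 17.45 pos [492.8 257.8 130.9] rot [ 1.7996e+02 -1.4000e-01  5.2030e+01] gap 50.0 F [-1.1 -0.7 -0.2] J1,6 [22. 60.]
shift(cur tool axes) [-0.2 -1.1 97.9] | in target axes [ 0.1 -1.1 97.9] | rotvec [ 0.0008 -0.0025  0.0058]
[[233.25612319 266.40083864]
 [235.9883814  284.91766871]]
```

View pics/s10.png

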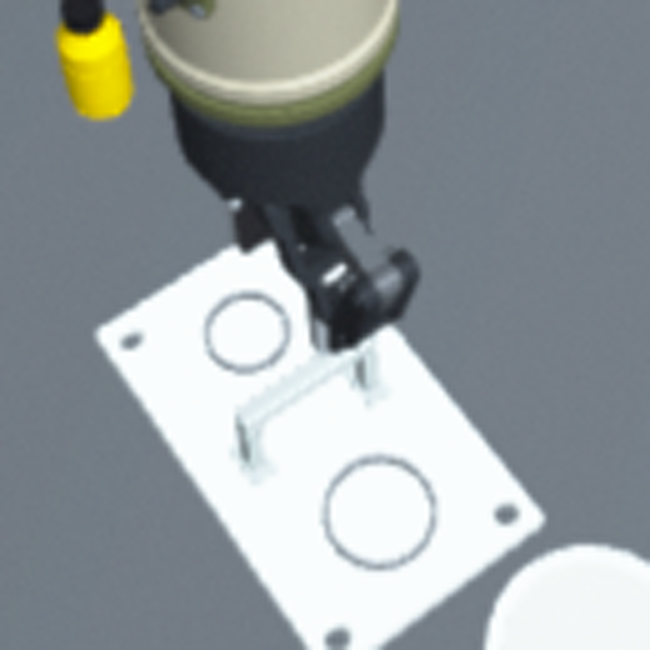

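View pics/t10.png

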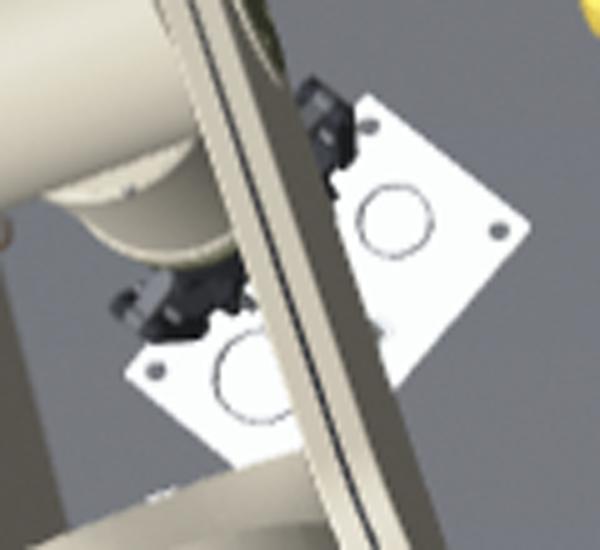

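```bash
python3 -m creep '{"translation":[[0,-1,20],[0,0,30],[0,0,25],[0,0,15],[0,0,6],[0,0,2],[0,0,0],[0,0,0],[0,0,0],[0,0,0]],"rotation":[[0,0,0.006],[0,0,0],[0,0,0],[0,0,0],[0,0,0],[0,0,0],[0,0,0],[0,0,0],[0,0,0],[0,0,0]],"claw":[50,50,50,50,50,50,50,30,5,5]}' 80
python3 -m creep '{"translation":[[0,0,0],[0,0,0],[0,0,0],[0,0,0]],"rotation":[[0,0,0],[0,0,0],[0,0,0],[0,0,0]],"claw":[5,5,5,5]}' 80
python3 plan.py 534 -250 200 30.7
```

```text
time: 18.55
tool_pos: [494.3, 259.5, 35.1]
tcp_rot: [179.8, -0.4, 51.7]
ft_force: [-1.8, -1.2, 1.3]
finger_gap: 8.3
time: 18.95
tool_pos: [494.3, 259.5, 35.1]
tcp_rot: [179.8, -0.4, 51.7]
ft_force: [-1.2, -0.3, 5.8]
finger_gap: 8.2
t 18.95 pos [494.3 259.5  35.1] rot [179.84  -0.37  51.66] gap 8.2 F [-1.2 -0.3  5.8] J1,6 [22. 61.]
shift(cur tool axes) [-373.9  347.6 -166.4] | in target axes [-226.   458.3 -164.9] | rotvec [ 0.0016 -0.0068  0.3658]
```

```bash
python3 -m creep '{"translation":[[0,0,-5],[0,0,-15],[0,0,-25],[0,0,-30],[0,0,-30],[0,0,-20],[0,0,-5],[0,0,0],[0,0,0]],"rotation":[[0,0,0],[0,0,0],[0,0,0],[0,0,0],[0,0,0],[0,0,0],[0,0,0],[0,0,0],[0,0,0]],"claw":[5,5,5,5,5,5,5,5,5]}' 80
python3 plan.py 534 -250 165 30.7
python3 - <<'E'
from h import *
s=snapshot("side");cv2.imwrite("pics/s11.png",s["frame"][:,:,::-1])
E
```

```text
time: 19.85
tool_pos: [492.3, 258.4, 162.7]
tcp_rot: [179.9, -0.2, 51.7]
ft_force: [0.2, -0.2, -2.9]
finger_gap: 8.1
t 19.85 pos [492.3 258.4 162.7] rot [179.94  -0.19  51.66] gap 8.1 F [ 0.2 -0.2 -2.9] J1,6 [22. 61.]
shift(cur tool axes) [-372.9  348.2   -3.2] | in target axes [-223.7  458.5   -2.3] | rotvec [ 0.0005 -0.0034  0.3658]
```

View pics/s11.png

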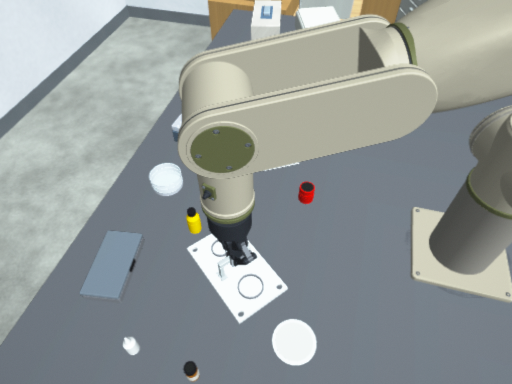

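```bash
python3 -m creep '{"translation":[[-10,9.5,0],[-20,18.6,0],[-27,25.2,0],[-27,25.2,0],[-27,25.2,0],[-27,25.2,0],[-27,25.2,0],[-27,25.2,0],[-27,25.2,0],[-27,25.2,0]],"rotation":[[0,0,0],[0,0,0],[0,0,0],[0,0,0],[0,0,0],[0,0,0],[0,0,0],[0,0,0],[0,0,0],[0,0,0]],"claw":[5,5,5,5,5,5,5,5,5,5]}' 80
python3 -m creep '{"translation":[[-27,25.2,0],[-27,25.2,0],[-20,18.6,0],[-10,9.5,0],[0,0,0],[0,0,0],[0,0,0],[0,0,0],[0,0,0],[0,0,0]],"rotation":[[0,0,0],[0,0,0],[0,0,0],[0,0,0],[0,0,0.05],[0,0,0.08],[0,0,0.1],[0,0,0.1],[0,0,0.03],[0,0,0]],"claw":[5,5,5,5,5,5,5,5,5,5]}' 80
python3 plan.py 534 -250 165 30.7
```

```text
time: 20.9
tool_pos: [519.5, -78.7, 162.1]
tcp_rot: [180.0, -0.2, 51.6]
ft_force: [1.0, -0.7, -2.5]
finger_gap: 8.4
time: 21.9
tool_pos: [529.4, -190.8, 162.1]
tcp_rot: [-179.9, -0.3, 31.0]
ft_force: [-1.0, -0.6, -2.7]
finger_gap: 8.3
t 21.9 pos [ 529.4 -190.8  162.1] rot [-179.92   -0.26   31.02] gap 8.3 F [-1.  -0.6 -2.7] J1,6 [-25.  34.]
shift(cur tool axes) [-26.5  53.1  -3.1] | in target axes [-26.2  53.2  -2.9] | rotvec [-0.0013 -0.0046  0.0056]
```

```bash
python3 -m creep '{"translation":[[-7,14,0],[-9,18,0],[-7,14,-1.5],[-3,7,-1.5],[0,0,0],[0,0,0],[0,0,0]],"rotation":[[-0.001,-0.0046,0.0056],[0,0,0],[0,0,0],[0,0,0],[0,0,0],[0,0,0],[0,0,0]],"claw":[5,5,5,5,5,5,5]}' 80
python3 plan.py 534 -250 165 30.7
python3 - <<'E'
from h import *
s=snapshot("side");t=snapshot("top")
crop(s,210,50,120,120,6,"s12");crop(t,270,110,150,120,5,"t12")
E
```

```text
time: 22.6
tool_pos: [534.8, -249.5, 165.8]
tcp_rot: [180.0, -0.0, 30.7]
ft_force: [0.2, 0.4, -2.4]
finger_gap: 8.3
t 22.6 pos [ 534.8 -249.5  165.8] rot [ 1.7997e+02 -5.0000e-02  3.0740e+01] gap 8.3 F [ 0.2  0.4 -2.4] J1,6 [-30.  29.]
shift(cur tool axes) [-1.   0.1  0.8] | in target axes [-1.   0.1  0.8] | rotvec [ 0.0006 -0.0008  0.0007]
```

View pics/s12.png

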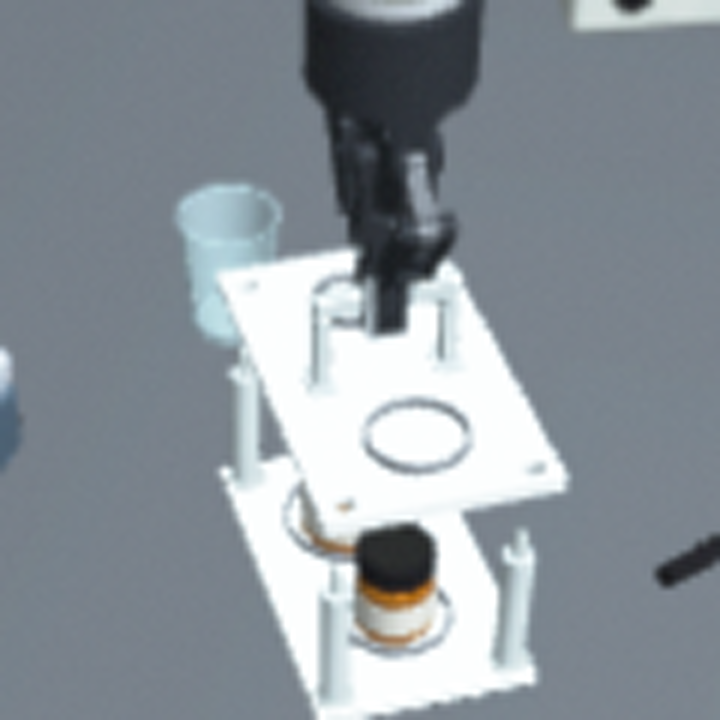

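View pics/t12.png

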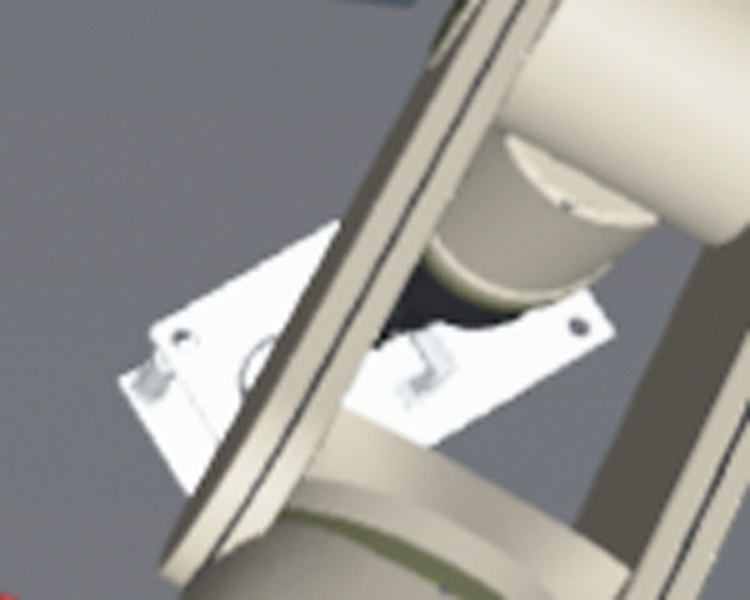

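```bash
cat > holes.py <<'E'
from h import *
s=snapshot("side")
f=s["frame"]
print(sense()["tool_pos"])
E
python3 - <<'E'
from h import *
s=snapshot("side")
c=s["frame"]
for nm,(x,y,w,h) in {"p1":(243,100,14,20),"p2":(258,125,20,30),"p3":(285,118,24,28)}.items():pass
# zoom in on each hole/pin strongly
big=[]
for (x,y) in ((251/6+209.6,286/6+49.6),(347/6+209.6,505/6+49.6),(536/6+209.6,468/6+49.6)):
    x,y=int(x),int(y); big.append(cv2.resize(c[y-12:y+13,x-12:x+13,::-1],None,fx=10,fy=10,interpolation=cv2.INTER_NEAREST)); print(x-12,y-12)
cv2.imwrite("pics/hz.png",np.hstack(big))
h=np.array([(251,286),(347,505),(536,468)])/6+[209.6,49.6]
H=onz(s,h,138.5);print(H.round(1))
print("centre from H1,H3",(H[0]+H[2])/2)
E
```

```text
239 85
255 121
286 115
[[ 615.2 -302.3  138.5]
 [ 527.3 -154.2  138.5]
 [ 448.9 -201.7  138.5]]
centre from H1,H3 [ 532.06077004 -252.01719332  138.5       ]
```

View pics/hz.png

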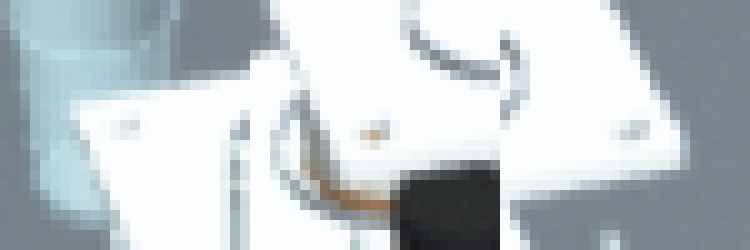

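```bash
python3 -m creep '{"translation":[[2.9,2,8],[0,0,10],[0,0,7],[0,0,2],[0,0,0],[0,0,0],[0,0,0]],"rotation":[[0,0,0],[0,0,0],[0,0,0],[0,0,0],[0,0,0],[0,0,0],[0,0,0]],"claw":[5,5,5,5,5,5,5]}' 80
python3 plan.py 538.3 -249.7 138.8 30.7
python3 - <<'E'
from h import *
s=snapshot("side");t=snapshot("top")
crop(s,220,70,100,110,7,"s13");crop(t,280,130,120,100,6,"t13")
E
```

```text
time: 23.45
tool_pos: [538.7, -250.5, 139.5]
tcp_rot: [179.9, -0.1, 30.7]
ft_force: [0.7, -0.3, -2.5]
finger_gap: 8.2
t 23.45 pos [ 538.7 -250.5  139.5] rot [ 1.7989e+02 -7.0000e-02  3.0710e+01] gap 8.2 F [ 0.7 -0.3 -2.5] J1,6 [-30.  29.]
shift(cur tool axes) [ 0.1 -0.9  0.7] | in target axes [ 0.1 -0.9  0.7] | rotvec [ 0.0019 -0.0012  0.0001]
```

View pics/s13.png

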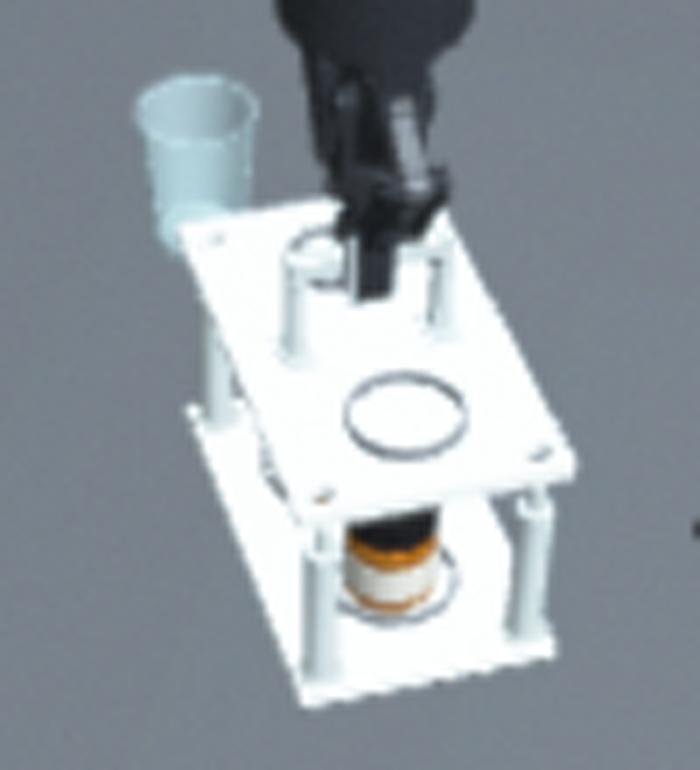

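View pics/t13.png

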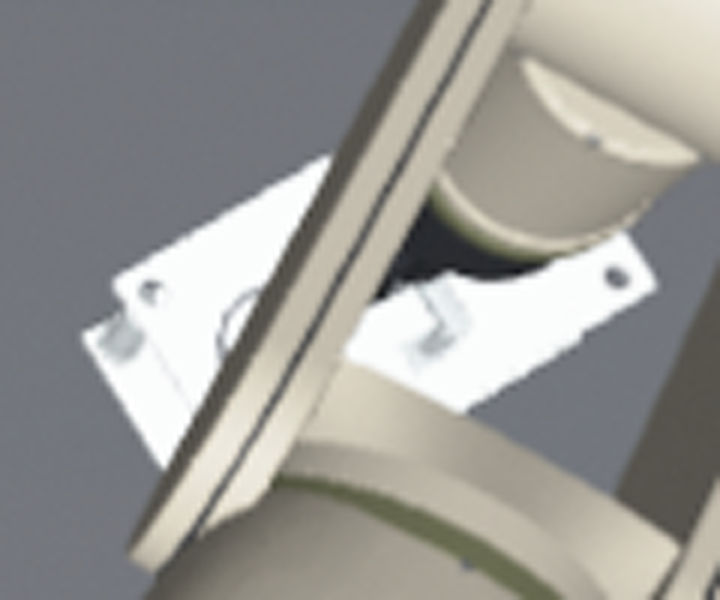

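Run:
```python
from h import *
s=snapshot("side");t=snapshot("top")
z=sense()["tool_pos"][2]-35.1+8
print(z)
print("top",onz(t,np.array([(152,291),(618,277)])/6+[279.6,129.6],z).round(1),"pins (528.8,-152.8),(536.9,-343.6)")
print("side",onz(s,np.array([(213,238),(324,494),(541,453)])/7+[219.6,69.6],z).round(1),"pins (620.4,-303.3),(531.4,-154.4),(452.3,-202.3)")
b=[]
for f,pts in((t,[(305,178),(382,176)]),(s,[(250,103),(266,140),(297,134)])):
    for x,y in pts: b.append(cv2.resize(f["frame"][y-12:y+13,x-12:x+13,::-1],None,fx=6,fy=6,interpolation=cv2.INTER_NEAREST))
cv2.imwrite("pics/hz2.png",np.hstack(b))
```

```text
112.2355884796159
top [[ 530.3 -152.9  112.2]
 [ 538.8 -348.6  112.2]] pins (528.8,-152.8),(536.9,-343.6)
side [[ 620.8 -304.9  112.2]
 [ 531.7 -156.1  112.2]
 [ 452.7 -202.6  112.2]] pins (620.4,-303.3),(531.4,-154.4),(452.3,-202.3)
```

View pics/hz2.png

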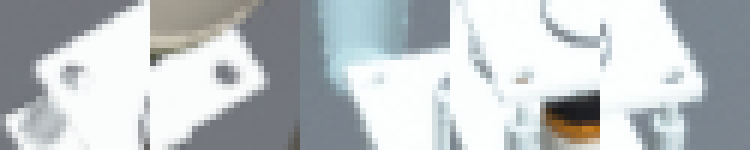

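```bash
python3 -m creep '{"translation":[[0,-1,0],[0,0,2],[0,0,2],[0,0,1.5],[0,0,1],[0,0,1],[0,0,1],[0,0,0]],"rotation":[[0,0,0],[0,0,0],[0,0,0],[0,0,0],[0,0,0],[0,0,0],[0,0,0],[0,0,0]],"claw":[5,5,5,5,5,5,5,5]}' 80
python3 plan.py 538.3 -249.7 117 30.7
```

```text
time: 24.45
tool_pos: [537.8, -249.4, 130.3]
tcp_rot: [179.9, -0.0, 30.7]
ft_force: [0.2, 0.3, -1.7]
finger_gap: 8.3
t 24.45 pos [ 537.8 -249.4  130.3] rot [ 1.7995e+02 -4.0000e-02  3.0710e+01] gap 8.3 F [ 0.2  0.3 -1.7] J1,6 [-30.  29.]
shift(cur tool axes) [ 0.3  0.5 13.3] | in target axes [ 0.3  0.5 13.3] | rotvec [ 0.0009 -0.0007  0.0001]
```

```bash
python3 -m creep '{"translation":[[0,0,1],[0,0,1],[0,0,1],[0,0,0]],"rotation":[[0,0,0],[0,0,0],[0,0,0],[0,0,0]],"claw":[5,5,5,5]}' 80
python3 - <<'E'
from h import *
s=snapshot("side");t=snapshot("top")
b=[]
for f,pts in((t,[(305,178),(382,176)]),(s,[(250,106),(266,142),(297,136)])):
    for x,y in pts: b.append(cv2.resize(f["frame"][y-12:y+13,x-12:x+13,::-1],None,fx=6,fy=6,interpolation=cv2.INTER_CUBIC))
cv2.imwrite("pics/hz3.png",np.hstack(b)); crop(s,220,70,100,110,7,"s14")
E
```

```text
time: 24.85
tool_pos: [537.7, -249.4, 127.2]
tcp_rot: [180.0, -0.0, 30.7]
ft_force: [-1.2, 0.6, -2.4]
finger_gap: 8.4
```

View pics/hz3.png

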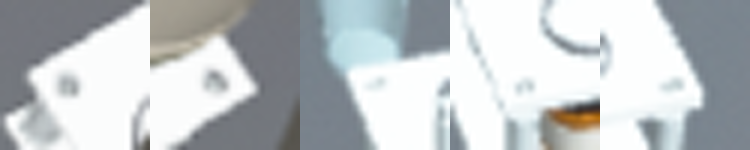

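View pics/s14.png

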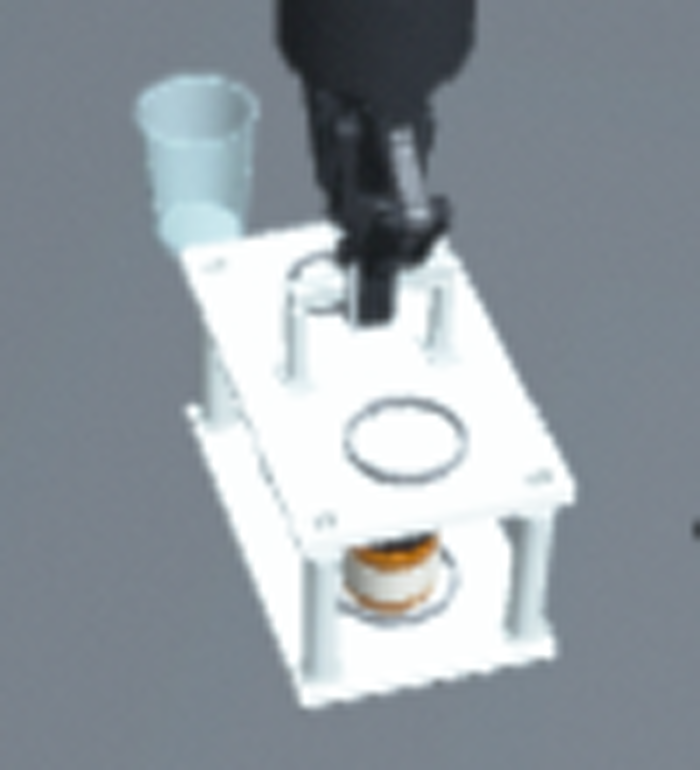

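Pins are entering the holes with no force (grey hole centres now lighter; side holes at crop (324,520), (541,477), (213,265)). Continue down.

```bash
python3 -m creep '{"translation":[[0,0,1.5],[0,0,1.5],[0,0,1.5],[0,0,1.5],[0,0,1],[0,0,0]],"rotation":[[0,0,0],[0,0,0],[0,0,0],[0,0,0],[0,0,0],[0,0,0]],"claw":[5,5,5,5,5,5]}' 80
python3 -m creep '{"translation":[[0,0,1],[0,0,1],[0,0,0.5],[0,0,0]],"rotation":[[0,0,0],[0,0,0],[0,0,0],[0,0,0]],"claw":[5,5,5,5]}' 80
```

```text
time: 25.55
tool_pos: [537.8, -249.4, 120.2]
tcp_rot: [180.0, -0.0, 30.7]
ft_force: [0.9, 0.8, -2.3]
finger_gap: 8.4
time: 25.95
tool_pos: [537.8, -249.4, 117.8]
tcp_rot: [179.9, -0.0, 30.7]
ft_force: [-0.9, -0.1, -2.7]
finger_gap: 8.4
```

```bash
python3 -m creep '{"translation":[[0,0,0.5],[0,0,0.5],[0,0,0],[0,0,0]],"rotation":[[0,0,0],[0,0,0],[0,0,0],[0,0,0]],"claw":[5,5,5,5]}' 80
python3 -m creep '{"translation":[[0,0,0.5],[0,0,0.5],[0,0,0],[0,0,0]],"rotation":[[0,0,0],[0,0,0],[0,0,0],[0,0,0]],"claw":[5,5,5,5]}' 80
```

```text
time: 26.35
tool_pos: [537.9, -249.6, 117.3]
tcp_rot: [179.9, -0.0, 30.7]
ft_force: [-2.0, 0.2, 1.5]
finger_gap: 8.4
time: 26.75
tool_pos: [537.8, -249.7, 117.1]
tcp_rot: [179.9, -0.0, 30.7]
ft_force: [-6.6, 1.2, 7.0]
finger_gap: 8.5
```

```bash
python3 -m creep '{"translation":[[0,0,0],[0,0,0],[0,0,0],[0,0,-3],[0,0,-10],[0,0,-25],[0,0,-40],[0,0,-40],[0,0,0]],"rotation":[[0,0,0],[0,0,0],[0,0,0],[0,0,0],[0,0,0],[0,0,0],[0,0,0],[0,0,0],[0,0,0]],"claw":[15,25,35,40,40,40,40,40,40]}' 40
python3 - <<'E'
from h import *
s=snapshot("side");t=snapshot("top")
crop(s,220,70,100,110,7,"s15")
E
python3 plan.py 618.5 22.8 240 30.7
```

```text
time: 27.65
tool_pos: [540.9, -251.1, 242.8]
tcp_rot: [179.3, -0.4, 30.7]
ft_force: [0.5, -0.8, 1.1]
finger_gap: 39.8
t 27.75 pos [ 538.8 -250.   236.6] rot [ 1.7972e+02 -1.7000e-01  3.0710e+01] gap 39.8 F [-1.3  0.4 -0.2] J1,6 [-30.  29.]
shift(cur tool axes) [ 207.8 -193.8   -3.8] | in target axes [ 207.8 -193.8   -3.4] | rotvec [ 0.0049 -0.0029  0.0002]
```

View pics/s15.png

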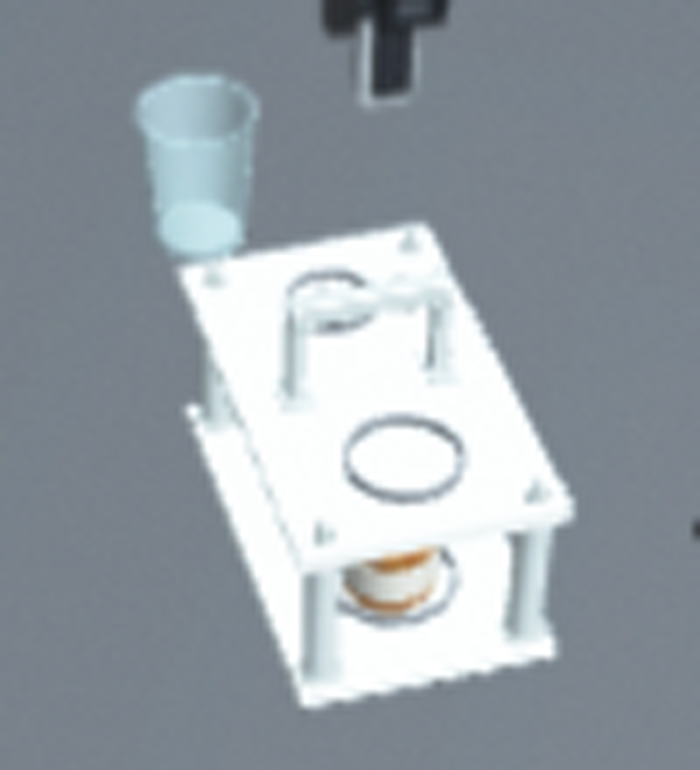

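```bash
python3 -m creep '{"translation":[[15,-14,0],[28,-26,0],[30,-28,0],[30,-28,0],[30,-28,0],[30,-28,0],[25,-24,0],[20,-18,0],[0,0,0],[0,0,0]],"rotation":[[0.005,-0.003,0],[0,0,0],[0,0,0],[0,0,0],[0,0,0],[0,0,0],[0,0,0],[0,0,0],[0,0,-0.14],[0,0,-0.14]],"claw":[60,60,60,60,60,60,60,60,60,60]}' 40
python3 -m creep '{"translation":[[0,0,0],[0,0,0],[0,0,0],[0,0,0],[0,0,0],[0,0,0],[0,0,0],[0,0,0],[0,0,0],[0,0,0]],"rotation":[[0,0,-0.14],[0,0,-0.14],[0,0,-0.14],[0,0,-0.14],[0,0,-0.14],[0,0,-0.14],[0,0,-0.14],[0,0,-0.14],[0,0,-0.14],[0,0,0]],"claw":[60,60,60,60,60,60,60,60,60,60]}' 40
python3 plan.py 618.5 22.8 140 120.7
python3 - <<'E'
from m1 import *
for k,p0,P in(("46",26-1.5,(508.4,-204,96)),("36",19.5,(563.6,-296.9,96))):
    a,n=ring(t,proj(t,[P])[0],96,p0);b,m=ring(s,proj(s,[P])[0],96,p0)
    print(k,onz(t,a,95)[0].round(1),n,onz(s,b,95)[0].round(1),m,tri(t,a,s,b)[0].round(1))
crop(t,280,130,120,100,6,"t16")
E
```

```text
time: 28.75
tool_pos: [616.7, 24.9, 232.3]
tcp_rot: [-179.6, 0.2, 47.2]
ft_force: [0.4, -0.7, -0.4]
finger_gap: 59.7
time: 29.75
tool_pos: [616.7, 23.7, 232.6]
tcp_rot: [-179.7, -0.3, 119.1]
ft_force: [-0.4, 0.3, 0.3]
finger_gap: 59.7
t 29.75 pos [616.7  23.7 232.6] rot [-179.74   -0.3   119.08] gap 59.7 F [-0.4  0.3  0.3] J1,6 [ -3. -32.]
shift(cur tool axes) [-2.1  1.6 92.6] | in target axes [-1.7  1.1 92.6] | rotvec [-0.0045 -0.0053 -0.0283]
46 [ 506.4 -202.9   95. ] 72 [ 509.7 -203.5   95. ] 72 [ 508.  -202.9   95.2]
36 [ 561.5 -295.7   95. ] 72 [ 564.7 -297.    95. ] 57 [ 562.9 -295.5   96. ]
```

View pics/t16.png

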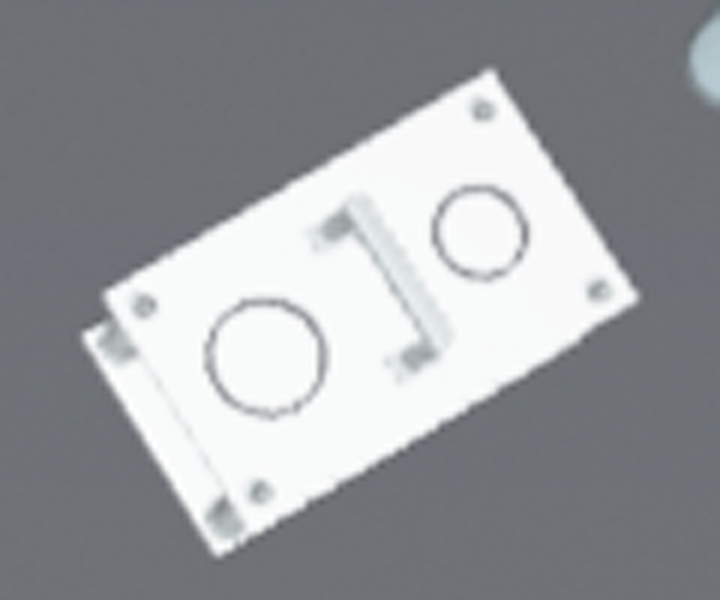

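```bash
python3 -m creep '{"translation":[[-2,1.5,30],[0,0,30],[0,0,25],[0,0,10],[0,0,0],[0,0,0]],"rotation":[[-0.0045,-0.005,-0.028],[0,0,0],[0,0,0],[0,0,0],[0,0,0],[0,0,0]],"claw":[64,64,64,64,64,64]}' 40
python3 plan.py 618.5 22.8 22 120.7
python3 - <<'E'
from h import *
s=snapshot("side")
crop(s,160,130,110,100,6,"s17"); print(proj(s,[sense()["tool_pos"]+[0,0,8],[618.5,22.8,25],[618.5,22.8,74]]))
E
```

```text
time: 30.45
tool_pos: [620.4, 22.6, 140.4]
tcp_rot: [179.8, 0.1, 120.5]
ft_force: [-0.1, 0.1, 0.6]
finger_gap: 64.0
t 30.45 pos [620.4  22.6 140.4] rot [1.7982e+02 1.1000e-01 1.2048e+02] gap 64.0 F [-0.1  0.1  0.6] J1,6 [ -3. -33.]
shift(cur tool axes) [  1.3  -2.  118.4] | in target axes [  1.1  -1.6 118.4] | rotvec [ 0.0032  0.0019 -0.0038]
[[213.23941201 170.0512458 ]
 [218.28295214 201.30819909]
 [216.74499001 189.7885895 ]]
```

View pics/s17.png

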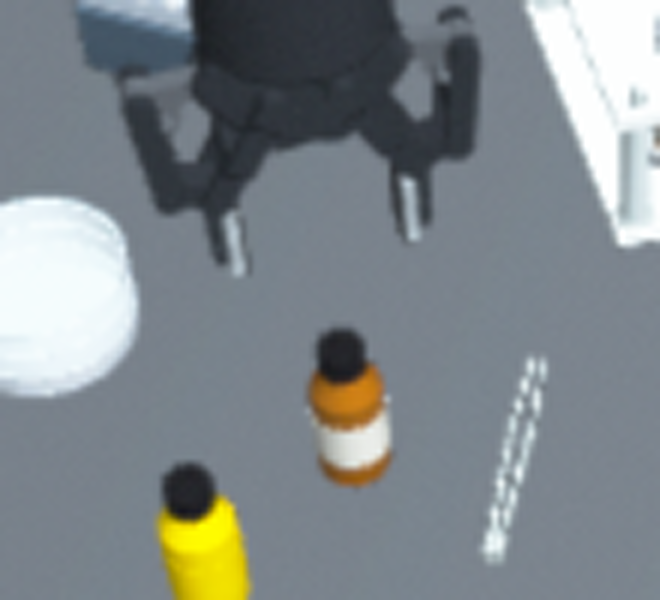

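```bash
python3 -m creep '{"translation":[[1,-1.3,20],[0,0,30],[0,0,30],[0,0,22],[0,0,10],[0,0,4],[0,0,2],[0,0,0],[0,0,0]],"rotation":[[0.003,0.002,-0.004],[0,0,0],[0,0,0],[0,0,0],[0,0,0],[0,0,0],[0,0,0],[0,0,0],[0,0,0]],"claw":[64,64,64,64,64,64,64,64,64]}' 40
python3 plan.py 618.7 22.8 22 120.7
```

```text
time: 31.4
tool_pos: [619.3, 22.9, 22.8]
tcp_rot: [179.9, 0.0, 120.8]
ft_force: [-0.8, -0.0, -0.5]
finger_gap: 63.9
t 31.4 pos [619.3  22.9  22.8] rot [1.7993e+02 3.0000e-02 1.2077e+02] gap 63.9 F [-0.8 -0.  -0.5] J1,6 [ -3. -33.]
shift(cur tool axes) [ 0.3 -0.5  0.8] | in target axes [ 0.3 -0.5  0.8] | rotvec [0.0012 0.0004 0.0013]
```

```bash
python3 -m creep '{"translation":[[0,0,0],[0,0,0],[0,0,0],[0,0,0],[0,0,0],[0,0,0],[0,0,0]],"rotation":[[0,0,0],[0,0,0],[0,0,0],[0,0,0],[0,0,0],[0,0,0],[0,0,0]],"claw":[45,28,28,28,28,28,28]}' 40
python3 -m creep '{"translation":[[0,0,-8],[0,0,-20],[0,0,-30],[0,0,-35],[0,0,-30],[0,0,-10],[0,0,0],[0,0,0]],"rotation":[[0,0,0],[0,0,0],[0,0,0],[0,0,0],[0,0,0],[0,0,0],[0,0,0],[0,0,0]],"claw":[28,28,28,28,28,28,28,28]}' 40
python3 plan.py 508.5 -203.3 155 120.7
python3 - <<'E'
from h import *
s=snapshot("side")
crop(s,160,130,110,100,6,"s18")
E
```

```text
time: 32.1
tool_pos: [618.8, 22.9, 22.0]
tcp_rot: [180.0, -0.0, 120.8]
ft_force: [-0.2, 0.6, 6.4]
finger_gap: 32.9
time: 32.9
tool_pos: [617.3, 22.9, 152.3]
tcp_rot: [-179.8, -0.1, 120.8]
ft_force: [-0.4, 0.9, -1.6]
finger_gap: 33.0
t 32.9 pos [617.3  22.9 152.3] rot [-1.7984e+02 -1.2000e-01  1.2077e+02] gap 33.0 F [-0.4  0.9 -1.6] J1,6 [ -3. -33.]
shift(cur tool axes) [-138.6 -209.2   -2.4] | in target axes [-138.9 -209.    -2.7] | rotvec [-0.0028 -0.0021  0.0013]
```

View pics/s18.png

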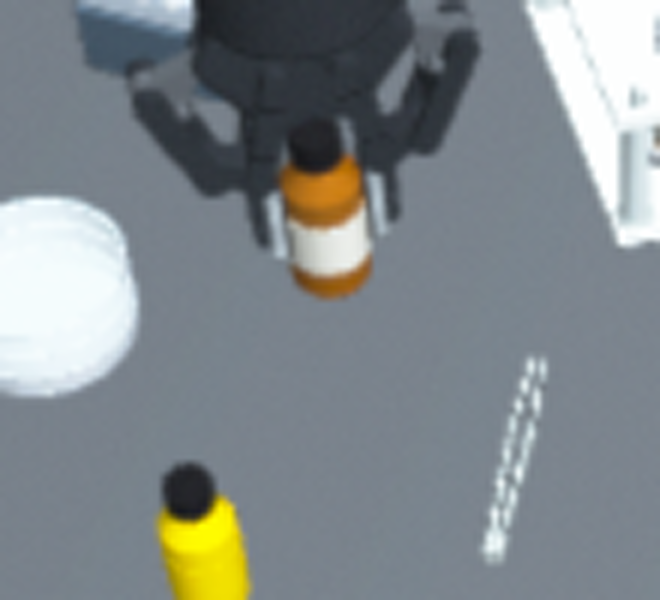

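```bash
python3 -m creep '{"translation":[[-10,-15,0],[-17,-25,0],[-20,-30.5,0],[-20,-30.5,0],[-20,-30.5,0],[-20,-30.5,0],[-17,-25,0],[-10,-15,0],[-4,-7,0],[0,0,0]],"rotation":[[-0.003,-0.002,0],[0,0,0],[0,0,0],[0,0,0],[0,0,0],[0,0,0],[0,0,0],[0,0,0],[0,0,0],[0,0,0]],"claw":[28,28,28,28,28,28,28,28,28,28]}' 40
python3 -m creep '{"translation":[[0,0,0],[0,0,0]],"rotation":[[0,0,0],[0,0,0]],"claw":[28,28]}' 40
python3 plan.py 508.5 -203.3 118 120.7
python3 - <<'E'
from h import *
s=snapshot("side")
crop(s,220,50,110,120,6,"s19")
print(proj(s,[sense()["tool_pos"]-[0,0,14],[508.5,-203.3,95]]))
E
```

```text
time: 33.95
tool_pos: [508.1, -203.4, 152.8]
tcp_rot: [179.9, -0.0, 120.7]
ft_force: [-0.3, 0.5, -0.8]
finger_gap: 32.9
time: 34.15
tool_pos: [509.6, -201.7, 153.6]
tcp_rot: [179.9, 0.0, 120.8]
ft_force: [0.4, 0.2, -0.6]
finger_gap: 33.1
t 34.15 pos [ 509.6 -201.7  153.6] rot [1.7987e+02 4.0000e-02 1.2084e+02] gap 33.1 F [ 0.4  0.2 -0.6] J1,6 [-27. -58.]
shift(cur tool axes) [-0.8 -1.9 35.6] | in target axes [-0.8 -1.8 35.6] | rotvec [0.0022 0.0006 0.0025]
[[277.67882508 123.60660148]
 [277.57395773 135.3475116 ]]
```

View pics/s19.png

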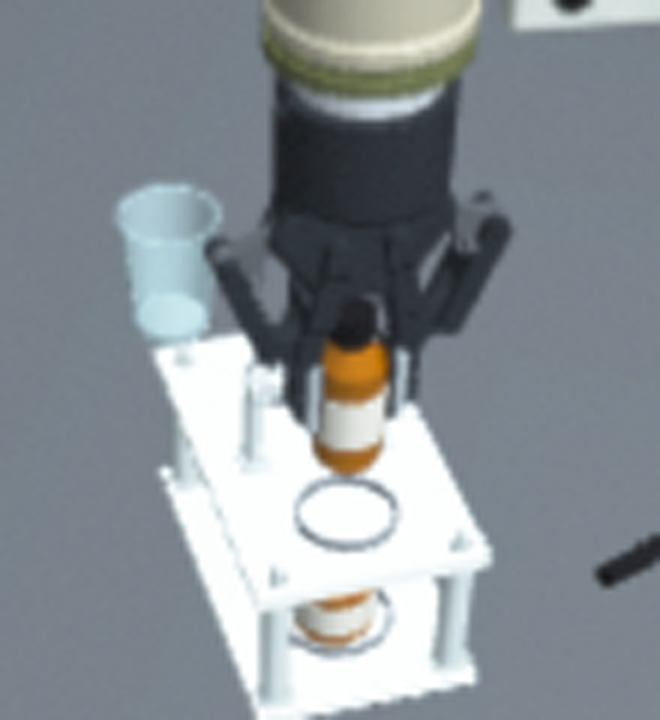

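```bash
python3 -m creep '{"translation":[[-0.8,-1,8],[0,0,12],[0,0,10],[0,0,5],[0,0,2],[0,0,0],[0,0,0]],"rotation":[[0.002,0,0.002],[0,0,0],[0,0,0],[0,0,0],[0,0,0],[0,0,0],[0,0,0]],"claw":[28,28,28,28,28,28,28]}' 40
python3 -m creep '{"translation":[[0,0,1],[0,0,1],[0,0,0.5],[0,0,0]],"rotation":[[0,0,0],[0,0,0],[0,0,0],[0,0,0]],"claw":[28,28,28,28]}' 40
python3 - <<'E'
from h import *
s=snapshot("side")
crop(s,220,50,110,120,6,"s20")
E
```

```text
time: 34.9
tool_pos: [509.2, -204.1, 117.3]
tcp_rot: [180.0, 0.1, 120.7]
ft_force: [-0.1, -0.6, -1.7]
finger_gap: 32.8
time: 35.3
tool_pos: [508.9, -203.9, 114.4]
tcp_rot: [180.0, 0.1, 120.7]
ft_force: [-0.1, 0.1, -0.9]
finger_gap: 32.8
```

View pics/s20.png

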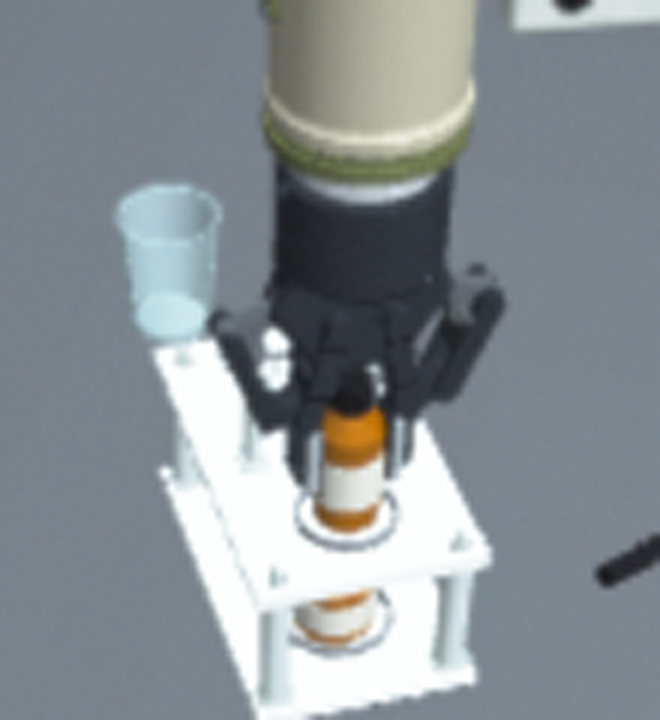

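Bottle base is inside the rim (crop (347,525)). Down the last ~2 mm.

```bash
python3 -m creep '{"translation":[[0,0,1],[0,0,0.7],[0,0,0.7],[0,0,0]],"rotation":[[0,0,0],[0,0,0],[0,0,0],[0,0,0]],"claw":[28,28,28,28]}' 40
```

```text
time: 35.75
tool_pos: [509.0, -203.9, 112.0]
tcp_rot: [180.0, 0.1, 120.7]
ft_force: [0.4, 0.3, -0.9]
finger_gap: 33.2
```

```bash
python3 -m creep '{"translation":[[0,0,0.5],[0,0,0.3],[0,0,0]],"rotation":[[0,0,0],[0,0,0],[0,0,0]],"claw":[28,28,28]}' 40
```

```text
time: 36.05
tool_pos: [509.1, -204.0, 111.9]
tcp_rot: [180.0, 0.1, 120.7]
ft_force: [-3.6, 1.0, 5.5]
finger_gap: 32.7
```

```bash
python3 -m creep '{"translation":[[0,0,0],[0,0,0],[0,0,0],[0,0,0],[0,0,-4],[0,0,-15],[0,0,-30],[0,0,-40],[0,0,-30],[0,0,0]],"rotation":[[0,0,0],[0,0,0],[0,0,0],[0,0,0],[0,0,0],[0,0,0],[0,0,0],[0,0,0],[0,0,0],[0,0,0]],"claw":[38,46,54,56,56,56,56,56,56,56]}' 40
python3 - <<'E'
from h import *
s=snapshot("side")
crop(s,220,50,110,120,6,"s21")
E
python3 plan.py 527 443 231 120.7
```

```text
time: 37.05
tool_pos: [511.7, -205.2, 237.9]
tcp_rot: [179.7, 0.6, 120.7]
ft_force: [0.2, -0.3, 0.2]
finger_gap: 56.0
t 37.1 pos [ 510.7 -204.7  234.9] rot [179.77   0.42 120.66] gap 55.7 F [ 0.4  0.3 -0.8] J1,6 [-27. -58.]
shift(cur tool axes) [548.8 344.4   1.3] | in target axes [548.6 344.7   3.9] | rotvec [ 0.004   0.0073 -0.0006]
```

View pics/s21.png

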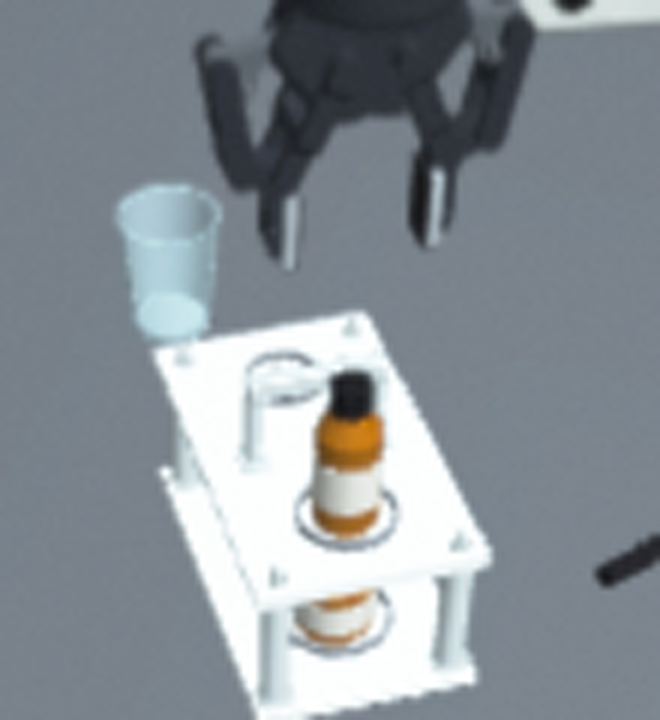

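```bash
python3 -m creep '{"translation":[[15,9.4,0],[28,17.6,0],[35,22,0],[35,22,0],[35,22,0],[35,22,0],[35,22,0],[35,22,0],[35,22,0],[35,22,0]],"rotation":[[0.004,0.006,0],[0,0,0],[0,0,0],[0,0,0],[0,0,0],[0,0,0],[0,0,0],[0,0,0],[0,0,0],[0,0,0]],"claw":[56,56,56,56,56,56,56,56,56,56]}' 30
python3 -m creep '{"translation":[[35,22,0],[35,22,0],[35,22,0],[35,22,0],[35,22,0],[28,17.6,0],[15,9.4,0],[0,0,0]],"rotation":[[0,0,0],[0,0,0],[0,0,0],[0,0,0],[0,0,0],[0,0,0],[0,0,0],[0,0,0]],"claw":[56,56,56,56,56,56,56,56]}' 30
python3 plan.py 527.3 443 120 120.7
```

```text
time: 38.1
tool_pos: [517.0, 180.0, 229.5]
tcp_rot: [-179.6, -0.3, 120.7]
ft_force: [0.8, 0.1, -0.4]
finger_gap: 56.1
time: 38.9
tool_pos: [522.9, 437.6, 229.1]
tcp_rot: [-179.6, -0.3, 120.8]
ft_force: [-0.1, -0.6, -0.4]
finger_gap: 56.0
t 38.9 pos [522.9 437.6 229.1] rot [-179.57   -0.31  120.85] gap 56.0 F [-0.1 -0.6 -0.4] J1,6 [35.  5.]
shift(cur tool axes) [  1.7   7.4 109.1] | in target axes [  2.4   6.5 109.1] | rotvec [-0.0076 -0.0054  0.0026]
```

```bash
python3 -m creep '{"translation":[[2,7,25],[0,0,30],[0,0,30],[0,0,20],[0,0,4],[0,0,0],[0,0,0]],"rotation":[[-0.0076,-0.0054,0.0026],[0,0,0],[0,0,0],[0,0,0],[0,0,0],[0,0,0],[0,0,0]],"claw":[56,56,56,56,56,56,56]}' 30
python3 plan.py 527.3 443 20 120.7
python3 - <<'E'
from h import *
s=snapshot("side")
crop(s,130,284,130,100,6,"s22"); print(proj(s,[sense()["tool_pos"]+[0,0,8],[527.3,443,47],[527.3,443,20]]))
E
```

```text
time: 39.6
tool_pos: [531.1, 440.6, 124.1]
tcp_rot: [179.7, 0.0, 120.5]
ft_force: [0.2, 0.1, 0.3]
finger_gap: 56.2
t 39.6 pos [531.1 440.6 124.1] rot [1.7969e+02 3.0000e-02 1.2050e+02] gap 56.2 F [0.2 0.1 0.3] J1,6 [35.  5.]
shift(cur tool axes) [  4.   -2.6 104. ] | in target axes [  4.   -2.  104.1] | rotvec [ 0.0054  0.0005 -0.0035]
[[181.6413311  353.64281872]
 [190.15348902 368.93851086]
 [192.05061333 372.68184789]]
```

View pics/s22.png

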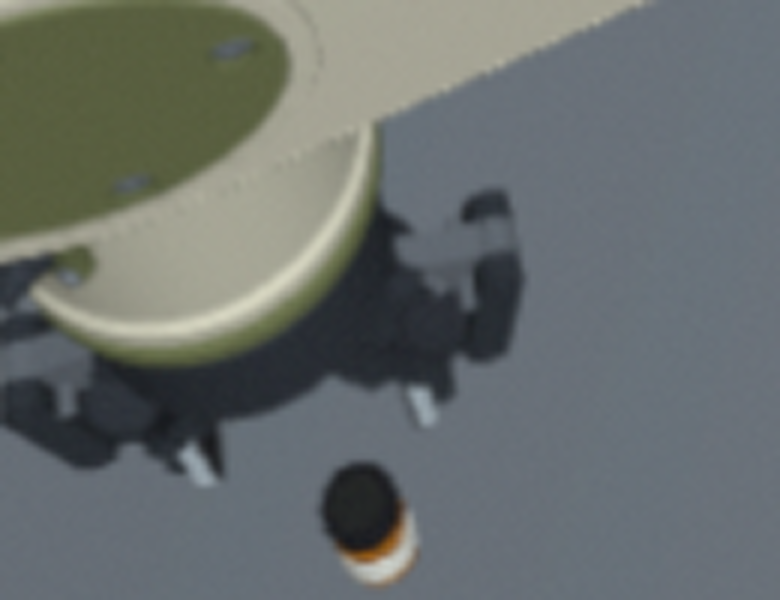

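```bash
python3 -m creep '{"translation":[[2,-1,20],[2,-1,28],[0,0,26],[0,0,18],[0,0,8],[0,0,4],[0,0,0],[0,0,0],[0,0,0]],"rotation":[[0.005,0,-0.003],[0,0,0],[0,0,0],[0,0,0],[0,0,0],[0,0,0],[0,0,0],[0,0,0],[0,0,0]],"claw":[56,56,56,56,56,56,56,56,56]}' 30
python3 plan.py 527.3 443 19 120.7
```

```text
time: 40.55
tool_pos: [527.8, 443.4, 20.1]
tcp_rot: [179.9, 0.0, 120.7]
ft_force: [0.1, 0.6, 0.8]
finger_gap: 56.0
t 40.55 pos [527.8 443.4  20.1] rot [1.7993e+02 2.0000e-02 1.2068e+02] gap 56.0 F [0.1 0.6 0.8] J1,6 [36.  5.]
shift(cur tool axes) [-0.2 -0.6  1.1] | in target axes [-0.2 -0.6  1.1] | rotvec [ 0.0012  0.0003 -0.0003]
```

```bash
python3 -m creep '{"translation":[[0,0,0.5],[0,0,0],[0,0,0],[0,0,0],[0,0,0],[0,0,0],[0,0,0],[0,0,0]],"rotation":[[0,0,0],[0,0,0],[0,0,0],[0,0,0],[0,0,0],[0,0,0],[0,0,0],[0,0,0]],"claw":[40,30,20,20,20,20,20,20]}' 30
python3 -m creep '{"translation":[[0,0,-8],[0,0,-20],[0,0,-35],[0,0,-40],[0,0,-40],[0,0,-40],[0,0,-25],[0,0,-10],[0,0,0],[0,0,0]],"rotation":[[0,0,0],[0,0,0],[0,0,0],[0,0,0],[0,0,0],[0,0,0],[0,0,0],[0,0,0],[0,0,0],[0,0,0]],"claw":[20,20,20,20,20,20,20,20,20,20]}' 30
python3 plan.py 563.7 -296.6 240 120.7
```

```text
time: 41.35
tool_pos: [527.0, 442.9, 18.4]
tcp_rot: [-180.0, 0.0, 120.7]
ft_force: [-0.2, -0.7, 5.8]
finger_gap: 24.3
time: 42.35
tool_pos: [526.4, 442.6, 233.8]
tcp_rot: [-179.8, 0.0, 120.7]
ft_force: [-0.3, 0.5, -0.8]
finger_gap: 24.3
t 42.35 pos [526.4 442.6 233.8] rot [-1.7977e+02  5.0000e-02  1.2069e+02] gap 24.3 F [-0.3  0.5 -0.8] J1,6 [36.  5.]
shift(cur tool axes) [-654.7 -345.1   -4.3] | in target axes [-654.6 -345.3   -6.2] | rotvec [-0.004   0.0009 -0.0003]
```

```bash
python3 -m creep '{"translation":[[-15,-8,0],[-28,-14.8,0],[-35,-18.4,0],[-35,-18.4,0],[-35,-18.4,0],[-35,-18.4,0],[-35,-18.4,0],[-35,-18.4,0],[-35,-18.4,0],[-35,-18.4,0]],"rotation":[[-0.004,0,0],[0,0,0],[0,0,0],[0,0,0],[0,0,0],[0,0,0],[0,0,0],[0,0,0],[0,0,0],[0,0,0]],"claw":[20,20,20,20,20,20,20,20,20,20]}' 30
python3 -m creep '{"translation":[[-35,-18.4,0],[-35,-18.4,0],[-35,-18.4,0],[-35,-18.4,0],[-35,-18.4,0],[-35,-18.4,0],[-35,-18.4,0],[-28,-14.8,0],[-15,-8,0],[0,0,0]],"rotation":[[0,0,0],[0,0,0],[0,0,0],[0,0,0],[0,0,0],[0,0,0],[0,0,0],[0,0,0],[0,0,0],[0,0,0]],"claw":[20,20,20,20,20,20,20,20,20,20]}' 30
python3 plan.py 563.7 -296.6 180 120.7
```

```text
time: 43.35
tool_pos: [544.1, 76.9, 232.7]
tcp_rot: [-179.9, -0.1, 120.7]
ft_force: [1.4, 0.2, 0.2]
finger_gap: 24.4
time: 44.35
tool_pos: [561.0, -248.0, 232.9]
tcp_rot: [180.0, -0.1, 120.5]
ft_force: [0.3, 0.1, -1.0]
finger_gap: 24.0
t 44.35 pos [ 561.  -248.   232.9] rot [ 1.7996e+02 -1.4000e-01  1.2053e+02] gap 24.0 F [ 0.3  0.1 -1. ] J1,6 [-29. -59.]
shift(cur tool axes) [-43.3 -22.4  52.8] | in target axes [-43.1 -22.5  52.9] | rotvec [ 0.0006 -0.0025 -0.0029]
```

```bash
python3 -m creep '{"translation":[[-12,-6.5,0],[-18,-9.5,0],[-13,-6.5,0],[0,0,15],[0,0,28],[0,0,25],[0,0,12],[0,0,0],[0,0,0]],"rotation":[[0,-0.0025,-0.003],[0,0,0],[0,0,0],[0,0,0],[0,0,0],[0,0,0],[0,0,0],[0,0,0],[0,0,0]],"claw":[20,20,20,20,20,20,20,20,20]}' 30
python3 plan.py 563.7 -296.6 109 120.7
python3 - <<'E'
from h import *
s=snapshot("side")
crop(s,210,40,110,120,6,"s23"); print(proj(s,[sense()["tool_pos"]-[0,0,10],[563.7,-296.6,95]]))
E
```

```text
time: 45.25
tool_pos: [565.5, -295.0, 156.0]
tcp_rot: [179.8, 0.2, 120.9]
ft_force: [-0.9, 1.5, -0.4]
finger_gap: 24.0
t 45.25 pos [ 565.5 -295.   156. ] rot [179.83   0.19 120.87] gap 24.0 F [-0.9  1.5 -0.4] J1,6 [-32. -63.]
shift(cur tool axes) [-0.3 -2.5 47. ] | in target axes [-0.5 -2.4 47. ] | rotvec [0.003  0.0033 0.003 ]
[[266.61061616  98.80346555]
 [267.13234236 112.68446029]]
```

View pics/s23.png

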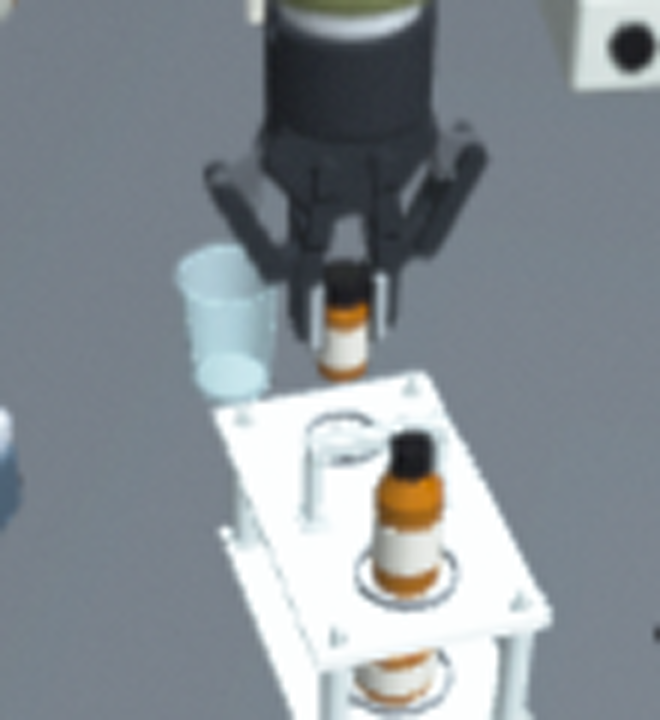

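```bash
python3 -m creep '{"translation":[[-0.4,-1.8,8],[0,0,14],[0,0,12],[0,0,6],[0,0,2],[0,0,0],[0,0,0]],"rotation":[[0.003,0.003,0.003],[0,0,0],[0,0,0],[0,0,0],[0,0,0],[0,0,0],[0,0,0]],"claw":[20,20,20,20,20,20,20]}' 30
python3 plan.py 563.9 -296.6 108.4 120.7
python3 - <<'E'
from h import *
s=snapshot("side")
crop(s,210,40,110,120,6,"s24"); t=snapshot("top"); crop(t,280,120,120,100,6,"t24")
E
```

```text
time: 46.0
tool_pos: [564.2, -296.5, 114.0]
tcp_rot: [180.0, 0.0, 120.7]
ft_force: [0.3, 0.2, -0.7]
finger_gap: 24.2
t 46.0 pos [ 564.2 -296.5  114. ] rot [1.7999e+02 4.0000e-02 1.2069e+02] gap 24.2 F [ 0.3  0.2 -0.7] J1,6 [-32. -63.]
shift(cur tool axes) [ 0.1 -0.3  5.6] | in target axes [ 0.1 -0.3  5.6] | rotvec [ 0.0001  0.0008 -0.0003]
```

View pics/s24.png

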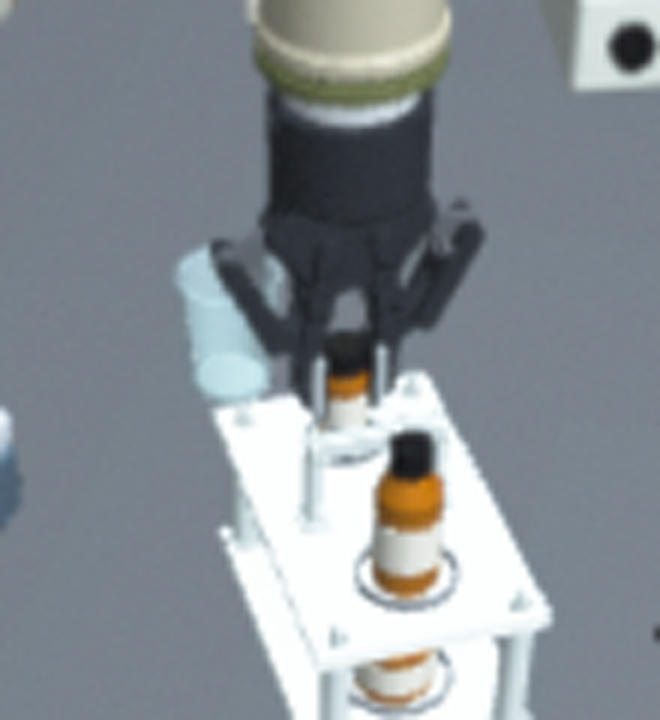

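```bash
python3 -m creep '{"translation":[[0,0,1.5],[0,0,1.5],[0,0,1],[0,0,0.6],[0,0,0]],"rotation":[[0,0,0],[0,0,0],[0,0,0],[0,0,0],[0,0,0]],"claw":[20,20,20,20,20]}' 30
python3 -m creep '{"translation":[[0,0,0.5],[0,0,0.3],[0,0,0]],"rotation":[[0,0,0],[0,0,0],[0,0,0]],"claw":[20,20,20]}' 30
```

```text
time: 46.6
tool_pos: [563.8, -296.3, 108.7]
tcp_rot: [-180.0, -0.0, 120.7]
ft_force: [-0.0, 1.1, -0.7]
finger_gap: 24.0
time: 46.9
tool_pos: [564.0, -296.4, 108.4]
tcp_rot: [-180.0, 0.0, 120.7]
ft_force: [-0.7, 0.1, 1.1]
finger_gap: 24.3
```

Contact; release and retreat upward.

```bash
python3 -m creep '{"translation":[[0,0,0.3],[0,0,0],[0,0,0],[0,0,0],[0,0,0],[0,0,-4],[0,0,-15],[0,0,-30],[0,0,-40],[0,0,-30]],"rotation":[[0,0,0],[0,0,0],[0,0,0],[0,0,0],[0,0,0],[0,0,0],[0,0,0],[0,0,0],[0,0,0],[0,0,0]],"claw":[20,27,33,40,46,46,46,46,46,46]}' 30
python3 -m creep '{"translation":[[0,0,0],[30,15,0],[40,20,0],[40,20,0],[40,20,0],[40,20,0],[40,20,0],[40,20,0],[30,15,0],[0,0,0]],"rotation":[[0,0,0],[0,0,0],[0,0,0],[0,0,0],[0,0,0],[0,0,0],[0,0,0],[0,0,0],[0,0,0],[0,0,0]],"claw":[46,46,46,46,46,46,46,46,46,46]}' 30
python3 - <<'E'
from h import *
s=snapshot("side");t=snapshot("top")
crop(s,210,60,110,120,6,"s25"); crop(t,280,110,120,100,6,"t25")
E
```

```text
time: 47.9
tool_pos: [564.5, -296.7, 231.0]
tcp_rot: [179.9, 0.2, 120.7]
ft_force: [0.7, -1.1, 0.9]
finger_gap: 45.9
time: 48.9
tool_pos: [539.4, 42.2, 227.4]
tcp_rot: [179.9, -0.0, 120.9]
ft_force: [0.3, -0.6, -0.2]
finger_gap: 46.0
```

View pics/s25.png

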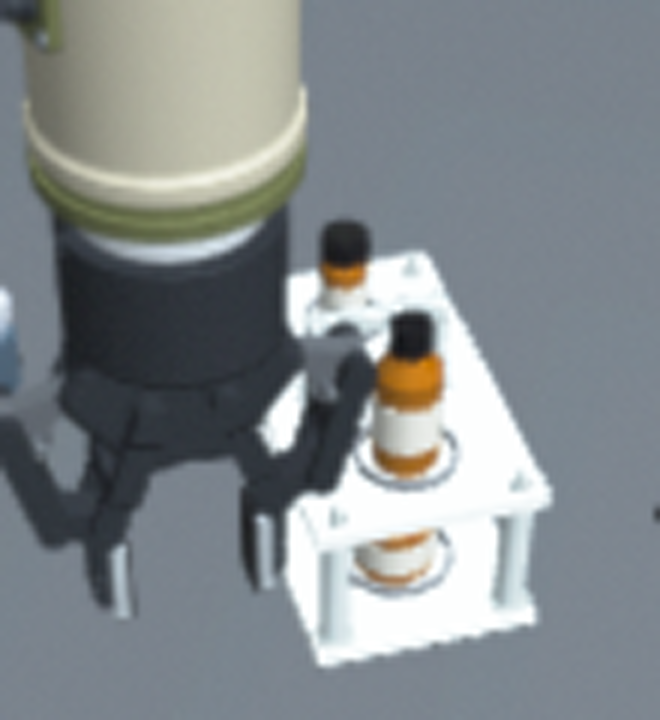

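View pics/t25.png

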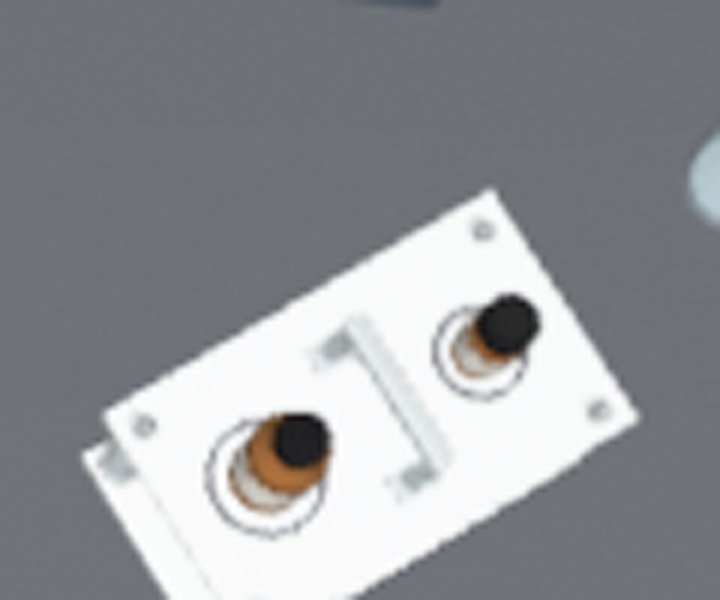

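```bash
python3 -m creep '{"translation":[[0,0,0],[0,0,0],[0,0,0]],"rotation":[[0,0,0],[0,0,0],[0,0,0]],"claw":[46,46,46]}'
python3 -c "
from bench import *
print(hand_in())"
```

```text
time: 49.3
tool_pos: [540.0, 37.1, 226.8]
tcp_rot: [-180.0, 0.0, 120.6]
ft_force: [0.1, 0.4, 0.0]
finger_gap: 46.3
the job is handed in; nothing more can be done
None
```

The rack is loaded and handed in at 49.3 s of the 136 s allowed. I placed the narrow jar in the 54 mm rim and the wide jar in the 68 mm rim. I then lowered the upper tier onto the four posts and placed the tall bottle in the 46 mm rim and the vial in the 36 mm rim.

**Final pictures:** The last side and top pictures showed the tall bottle and vial upright inside their rims. The upper plate was level: after seating, pin tips showed through all four holes and the rim heights measured 95–96 mm, as expected for a fully seated tier. I saw both jars upright in their rims before the tier went on. At the end only the narrow jar was still visible.

**Contact forces:** Each piece was set down until light contact registered, 1 to 7 N, before I opened the gripper. The wrist force readings never came near the 120 N limit. The red and yellow look-alikes were left alone.

**Disagreements between checks:**
- The two cameras disagreed by about 3 mm in x throughout. I favoured the side camera and used the live views to correct each fit.
- On the wide jar the arm stopped about 5 mm higher and 4 mm to one side of where I aimed, so it was gripped by its cap. It still went into its rim cleanly.

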